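# Nip the glued sample boards in the screw press

## Robot

A 6-joint arm with a two-finger parallel gripper is mounted at the origin on the work surface. World frame = base frame: x ahead of the robot, y to its left, z up, the work surface at z = 0. Lengths are in m, angles in rad, forces in N, time in s.
With the tool pointing down it reaches from about 0.35 to 0.775 m from the base axis. Payload 5.5 kg.
Tool frame: the origin (TCP) lies between the finger pads; the fingertips stand env.nose_length ahead of it and the grasp point (between the pads) lies 8 mm behind it (env.nose_length is the distance from the TCP to the fingertips, in m); z points along the fingers, y is the direction in which the jaws open and shut (so a half turn about z gives the same grasp; the last joint's range is limited). The gripper opens to 85 mm and grips with 20 to 120 N. Pads are 22 mm wide; open, the fingers measure 114 mm over their backs; the gripper's body (76 mm by 85 mm) begins 54 mm behind the grasp point. The pads swing forward as they close: fully open they stand 13 mm farther back than shut.
Start: joints at [-1.322, 0.313, 0.046, 1.304, 0, 1.431], TCP at [0.218, -0.532, 0.242] pointing down, gripper open.
Joint ranges: [-2.76, 2.76], [-0.86, 1.69], [-1.03, 1.26], [-2.2, 2.34], [-1.47, 1.5], [-3.14, 3.14]. Speed limits (rad/s): [2.57, 2.57, 3.14, 3.14, 3.14, 3.14].

## Interface

Orientations are given as a unit quaternion [w, x, y, z].
In Python, from workcell import env gives the robot as it stands. The module is installed in compiled form; this text tells all that it offers.
- The arm moves only by the shell command python3 -m creep 'ROWS' [FORCE]. ROWS is a JSON object of lists of equal length, an entry for each row: "hand": the finger opening in mm, from 0 to 85.4; "delta_pos": the shift along the tool's x, y, z scaled (see below), a list of three; "turn": the turn about the tool's z scaled (see below). In form: {"hand": [hand, ...], "delta_pos": [[dx, dy, dz], ...], "turn": [turn, ...]}. A call has exactly 5 rows; each row shifts and turns the commanded pose from where the row before left it, along the tool's axes as they then stand; what a row does not reach is not made up. The controller multiplies each number of a shift by 0.8 m and each number of a turn by 5 degrees. A row lasts 1/12 s, in which the tool goes at most 41.7 mm and 7.16 degrees, less where a joint would pass 70% of its speed; a pose out of reach is approached as far as the arm can. A call with a number of a shift or a turn outside -1 to 1 is refused whole. A call with a gripper value outside its range is refused whole. The fingers move at their own pace and stop on an object; FORCE is the grip in N (left out, the last holds). Time passes only in rows, so rows that do not move let the fingers close, or fill a call up. It gives the time, the measured TCP pose, the force and the opening at its end, in the units of the state.
- env.get_state(): the state, without advancing time (a new reading comes with each control period).
- env.read_camera(name): name is "scene" or "top" or "wrist"; returns a dict with "pixels" (400x640x3 uint8, red, green, blue), "depth" (400x640 float32, m along the optical axis (not along the pixel's ray), 0 where there is no reading), "fx", "fy", "cx", "cy" (pixels), "origin" and "orientation" of the camera in the world. Camera axes: x right, y down, z forward; pixel columns grow to the right and rows downward; lengths in m; the calibration is good to about 2 mm. A picture is of the moment at which its call begins.
- env.hand_in(): hands the job in, once; it reports no verdict.
Trained networks look in the newest picture that a camera, given by its name, has taken for a name from the list of things; names that differ only in an ending like _2 or _b are one class to them, and where a whole thing is asked for, a point or a joint stands for the part that bears it (a point fixed in the world has none). Each returns a list of dicts, best first, with "score" (0 to 1); they miss things now and then, are a little off and sometimes report something else, mostly with a low value. They report only what shows in the picture. A call takes as long as a camera call. They do not tell look-alikes from the thing itself.
- env.find_in(camera, target): "location" ([row, column] in pixels, amid what is visible of it).
- env.pinpoint(camera, target): "location" ([row, column] in pixels: a listed point, or the origin of a listed thing).
The state is a dict: "clock": time; "joint_pos": joint angles; "qvel": joint speeds; "tau": joint torques, N m; "tcp_pos": TCP position; "orientation": TCP orientation; "wrist_force": force on the tool from outside, world axes, zero at the start; "ft_torque": the same for the moment, N m; "finger_gap": finger opening in m.
Only numpy, scipy, OpenCV 4.12 (cv2) and the standard library are available. Lean on these libraries where they do the work, as an engineer would, in place of code of your own. Each camera call takes 0.05 s, during which the arm holds its last target.

## Task

Fit the loose crank fully home on the square end of the press screw and wind the platen down (clockwise seen from above) until you feel it nip the pack of sample boards firmly, the crank then taking one and a half times to twice the effort of the free-running screw; more crushes the boards. Leave the crank standing home on the screw, and leave the pack and the other things on the bench where they are.

Things in the scene. Friction and masses are not known exactly. Their poses are not given: they have to be found in the camera images.
- crank_boss (a point): Loose removable crank standing on the bench, 0.3 kg. Its steel boss: 34 mm (x, towards the arm) by 26 mm (y) by 50 mm tall, square socket 15.6 mm wide, 24 mm deep in its underside, sides along x and y. This point: on the socket's axis, 30 mm above the underside, z up. The arm (16 mm wide) leaves along +x, 17 to 25 mm above the underside, so fingers gripping across the 26 mm pass either side of it.
- crank_foot (a point): Centre of the mouth of the crank's socket, in the flat underside of its boss, 30 mm below crank_boss; same axes.
- crank_grip (a point): Centre of the crank's revolving black grip: an upright cylinder 24 mm across, 52 mm tall, free to turn on its pin, so it can be held while winding. Its axis is 80 mm from the boss's axis along the arm; its foot is 32 mm, this point 59 mm and its top 84 mm above the boss's underside. Its own yaw means nothing.
- screw_seat (a point): On the axis of the upright press screw, on the top face of its collar (38 mm across). Above it stands the square end, 14 mm wide, 22 mm tall, top edges bevelled 1.5 mm; x and y are square to its flats, so the crank fits four ways round. Home: the boss's underside lies on the collar, crank_foot at this point. It sinks as the screw is wound; fitted, the crank has a few degrees of play.
- screw (a joint): Turn of the screw, rad, growing clockwise seen from above; screw, crank and platen sink 10 mm a turn. From one to two and a half turns are needed. It takes about 3.8 N at the crank's grip (0.3 N m) when free and stays where it is left. Once the platen bears on the boards the effort climbs, about 0.7 N m a rad: 6 to 7 N at the grip (0.5 N m) is a firm nip, over 9 N crushes them.
- press: Fixed grey iron screw press, 210 mm (x) by 300 mm (y) by 202 mm tall. Origin on the bench under the screw's axis. The flat bed is 30 mm up; columns at y = -125 and +125 mm carry the bridge, 34 mm wide, its top 183 mm up (nut boss in its middle, 58 mm across, 189 mm; column nuts 202 mm).
- platen: Iron pressing plate, 150 by 200 by 16 mm, under the screw. Origin at the centre of its flat underside, 140 mm below screw_seat. It only moves up and down.
- pack: Loose pack of glued sample boards on the bed under the platen, 140 by 190 mm, 1.3 kg, some 40 mm thick (37.5 to 42.5 mm, differing from pack to pack). Origin at the centre of its underside. It is hard and gives only a fraction of a millimetre before it is crushed, so the nip has to be felt.
- jar: Bystander: glass jar, 72 mm across, 100 mm tall. Origin under its centre.
- tape: Bystander: roll of brown packing tape lying flat, 104 mm across, 48 mm tall. Origin under its centre.
- brush: Bystander: glue brush lying flat, about 200 mm long. Origin under its middle.
Mind the look-alikes: they are no part of the job. Several things look just like the part that bears crank_boss: the one meant starts nearest to the robot's base.

How it is judged:
By the outcome, as a careful person would: the job done as asked, in the order asked, and still so for the second after the job is handed in, with the robot touching nothing.
It also fails if it takes over 72 s, if anything falls off the work surface, if the arm or the gripper's body presses on something with over 40 N, if the wrist force passes 120 N, or if a joint passes its speed limit or range.

## Working session

There is one attempt and no reset: what is moved stays moved. The work goes in short steps, Python scripts to look and compute and a shell command to move; the robot and the scene stay as the last step left them, time stands still between calls to the robot, and variables do not carry over. Pictures are saved under pics/ and viewed, and the job is handed in when it is done.

```bash
mkdir -p pics
cat > h.py <<'E'
import numpy as np, cv2
from workcell import env
from scipy.spatial.transform import Rotation as R
def rot(q): return R.from_quat([q[1],q[2],q[3],q[0]]).as_matrix()
def snap(n,f=None):
    c=env.read_camera(n)
    if f: cv2.imwrite('pics/'+f,c['pixels'][:,:,::-1])
    return c
def unproj(c,rc,d=None):
    r,k=rc
    if d is None:
        p=c['depth'][max(0,int(r)-1):int(r)+2,max(0,int(k)-1):int(k)+2]; p=p[p>0]; d=np.median(p) if len(p) else 0
    v=np.array([(k-c['cx'])/c['fx'],(r-c['cy'])/c['fy'],1])*d
    return np.array(c['origin'])+rot(c['orientation'])@v
def proj(c,P):
    v=rot(c['orientation']).T@(np.array(P)-np.array(c['origin']))
    return np.array([c['cy']+c['fy']*v[1]/v[2],c['cx']+c['fx']*v[0]/v[2]])
def ray(c,rc):
    r,k=rc; v=rot(c['orientation'])@np.array([(k-c['cx'])/c['fx'],(r-c['cy'])/c['fy'],1]); return np.array(c['origin']),v/np.linalg.norm(v)
def tri(rs):
    A=np.zeros((3,3));b=np.zeros(3)
    for o,v in rs:
        M=np.eye(3)-np.outer(v,v);A+=M;b+=M@o
    X=np.linalg.solve(A,b); return X,[np.linalg.norm((np.eye(3)-np.outer(v,v))@(X-o)) for o,v in rs]
def atz(c,rc,z):
    o,v=ray(c,rc); return o+v*(z-o[2])/v[2]
E
python3 - <<'E'
from h import *
np.set_printoptions(precision=4,suppress=True)
for n in ['scene','top','wrist']:
    c=snap(n,n+'0.png')
    print(n,np.array(c['origin']),np.array(c['orientation']),c['fx'])
    for t in ['crank_boss','crank_foot','crank_grip','screw_seat','press','platen','pack','jar','tape','brush']:
        for d in env.pinpoint(n,t): 
            if d['score']>.2: print(t,d['score'],np.array(d['location']),unproj(c,d['location']))
s=env.get_state();print(s,env.nose_length)
E
```

```text
scene [1.4779 0.3508 0.7862] [-0.2656  0.4775  0.7293 -0.4117] 380.325947505187
crank_boss 0.85 [208.4 196.3] [ 0.6061 -0.5427  0.0465]
crank_boss 0.66 [213.8 266.5] [ 0.5359 -0.291   0.0462]
crank_boss 0.66 [228.  190.3] [ 0.7125 -0.4789  0.0476]
crank_boss 0.54 [194. 207.] [ 0.489  -0.591   0.0323]
crank_foot 0.7 [238.2 194. ] [ 0.7228 -0.4617  0.0175]
crank_foot 0.6 [217.1 198.9] [ 0.6036 -0.5417  0.0074]
crank_foot 0.59 [202.8 206.3] [ 0.4981 -0.5946 -0.004 ]
crank_foot 0.52 [220.8 267. ] [ 0.5364 -0.2915  0.0164]
crank_foot 0.25 [258.6 488.4] [0.4524 0.4442 0.023 ]
crank_grip 0.69 [238.1 201.5] [ 0.7457 -0.4046  0.051 ]
crank_grip 0.64 [177.  203.8] [ 0.4242 -0.6523  0.0632]
crank_grip 0.52 [193.8 278.2] [ 0.4392 -0.2965  0.0745]
crank_grip 0.48 [197.  218.3] [ 0.5288 -0.5013  0.0617]
screw_seat 0.52 [184.8 352.6] [0.5395 0.0267 0.2347]
press 0.89 [245.6 345.5] [0.6037 0.0333 0.0546]
platen 0.65 [224.5 347.3] [0.5744 0.0265 0.1131]
pack 0.64 [238.1 347.4] [0.5826 0.0311 0.0681]
jar 0.66 [258.7 487.9] [0.4498 0.4432 0.0203]
tape 0.78 [247.9 241.7] [ 0.7187 -0.2725  0.0332]
tape 0
[... 1114 characters left out ...]
6705 -0.3096  0.0475]
brush 0.63 [149.1 320.4] [ 0.7731 -0.0588  0.0171]
wrist [ 0.2791 -0.5056  0.3738] [ 0.111   0.8227 -0.5525 -0.0754] 294.21546625045005
crank_grip 0.62 [ 48.7 516.9] [ 0.4081 -0.6488  0.0735]
{'clock': 1.65, 'joint_pos': array([-1.3216,  0.3132,  0.0461,  1.3036, -0.    ,  1.4312]), 'qvel': array([-0.0001,  0.001 ,  0.0014,  0.0003, -0.0014, -0.0003]), 'tau': array([  0.0017, -48.0463,  29.8806,   0.0006,  -0.0001,   0.    ]), 'tcp_pos': array([ 0.218 , -0.5321,  0.2423]), 'orientation': array([ 0.0001,  0.9812,  0.1932, -0.    ]), 'wrist_force': array([-0.2841,  0.5998, -0.9081]), 'ft_torque': array([-0.0214, -0.028 , -0.0458]), 'finger_gap': 0.08553908404110676} 0.011
```

View pics/scene0.png

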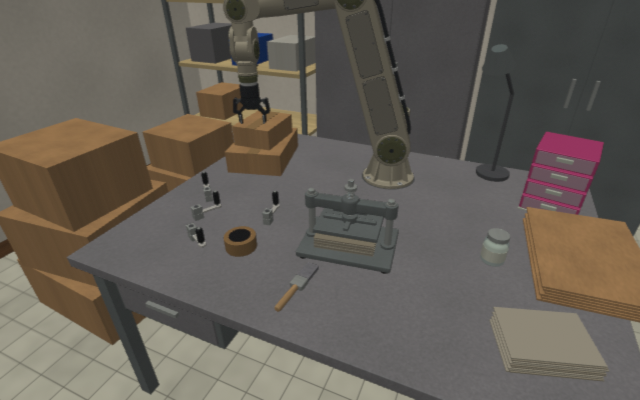

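View pics/top0.png

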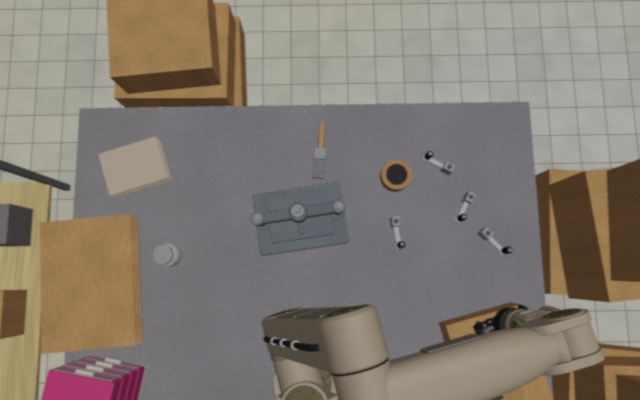

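Run:
```python
import cv2
a=cv2.imread('pics/top0.png');cv2.imwrite('pics/topcrop0.png',cv2.resize(a[130:300,240:440],None,fx=3.5,fy=3.5,interpolation=cv2.INTER_CUBIC))
a=cv2.imread('pics/scene0.png');cv2.imwrite('pics/scenecrop0.png',cv2.resize(a[160:280,170:370],None,fx=4,fy=4,interpolation=cv2.INTER_CUBIC))
```

```text
(no output)
```

View pics/topcrop0.png

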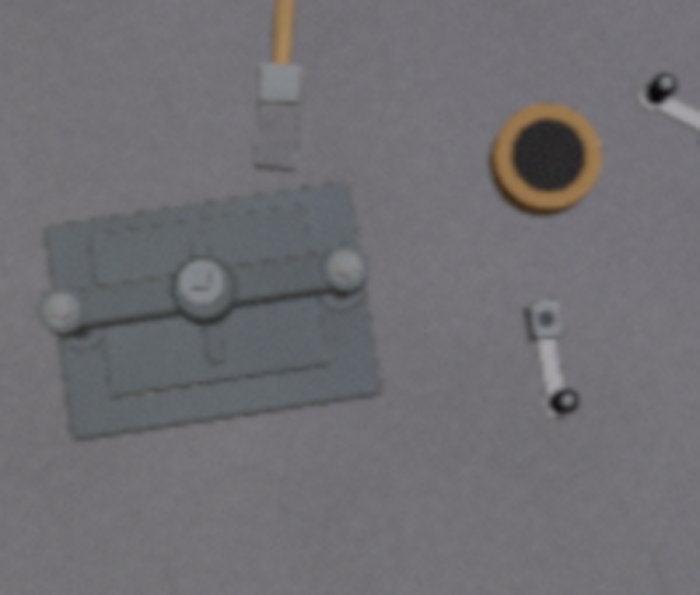

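View pics/scenecrop0.png

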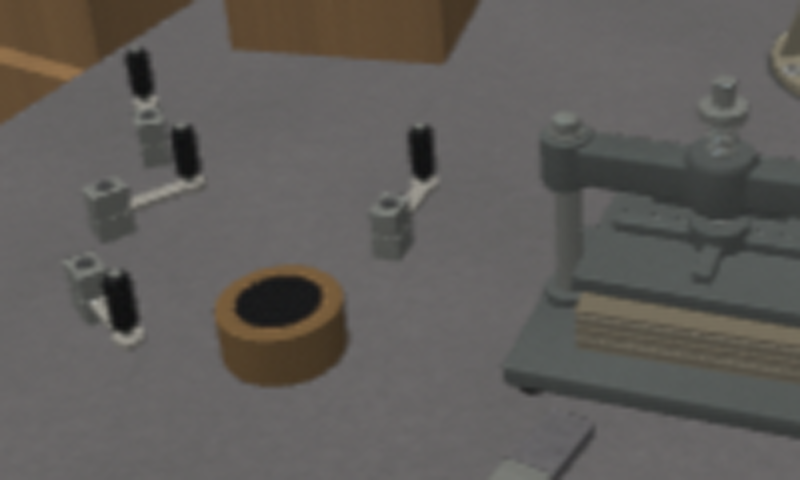

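```bash
cat > cal.py <<'E'
import numpy as np
S=dict(origin=[1.4779,.3508,.7862],orientation=[-.2656,.4775,.7293,-.4117],fx=380.326,fy=380.326,cx=320,cy=200)
T=dict(origin=[.3477,-.052,1.6284],orientation=[.0496,-.6998,.7108,-.0513],fx=478.351,fy=478.351,cx=320,cy=200)
E
python3 - <<'E'
from h import *; from cal import *
np.set_printoptions(precision=4,suppress=True)
for n,a,b in [('boss',(213.8,266.5),(221.2,394.1)),('foot',(220.8,267.),None),('grip',(193.8,278.2),(244.7,399.8)),('seat',(184.8,352.6),(212.1,297.6))]:
    if b: print(n,tri([ray(S,a),ray(T,b)]))
print(atz(S,(220.8,267),0))
l=atz(T,(219,257),.2);r=atz(T,(206.3,339),.2);print(l,r,(l+r)/2,np.degrees(np.arctan2(-(l-r)[0],(l-r)[1])))
E
```

```text
boss (array([ 0.5003, -0.302 ,  0.0245]), [np.float64(0.004365341765258284), np.float64(0.0043653417652581555)])
grip (array([ 0.4165, -0.3051,  0.0641]), [np.float64(0.011229118966444197), np.float64(0.011229118966444194)])
seat (array([0.5116, 0.0196, 0.2211]), [np.float64(0.010237476579256962), np.float64(0.010237476579256955)])
[ 0.5075 -0.2929  0.    ]
[0.4984 0.1328 0.2   ] [ 0.533 -0.114  0.2  ] [0.5157 0.0094 0.2   ] 7.978865169149484
```

```bash
python3 -m creep '{"hand":[85,85,85,85,85],"delta_pos":[[0.036,-0.016,0],[0.036,-0.016,0],[0.036,-0.016,0.006],[0.036,-0.016,0.006],[0.036,-0.016,0.006]],"turn":[0,0,0,0,0]}' 40
python3 -m creep '{"hand":[85,85,85,85,85],"delta_pos":[[0.036,-0.016,0.01],[0.036,-0.016,0.01],[0.036,-0.016,0.01],[0.036,-0.016,0.01],[0.036,-0.016,0.01]],"turn":[0,0,0,0,0]}'
python3 -m creep '{"hand":[85,85,85,85,85],"delta_pos":[[0,0,0],[0,0,0],[0,0,0],[0,0,0],[0,0,0]],"turn":[1,1,1,0,0]}'
python3 - <<'E'
from h import *
np.set_printoptions(precision=4,suppress=True)
n='wrist';c=snap(n,'wrist1.png')
for t in ['crank_boss','crank_foot','crank_grip']:
        for d in env.pinpoint(n,t): print(t,d['score'],np.array(d['location']),unproj(c,d['location']))
np.save('w1.npy',c,allow_pickle=True)
s=env.get_state();print(s['clock'],s['tcp_pos'],s['orientation'],c['origin'])
E
```

```text
clock: 2.07
tcp_pos: [0.3277, -0.4174, 0.2279]
orientation: [0.0, 0.981, 0.193, 0.0]
wrist_force: [-0.9, -1.1, -0.3]
finger_gap: 0.085
clock: 2.48
tcp_pos: [0.4369, -0.3033, 0.1877]
orientation: [0.0, 0.981, 0.193, 0.0]
wrist_force: [1.2, -0.2, 0.5]
finger_gap: 0.0848
clock: 2.9
tcp_pos: [0.436, -0.3044, 0.1879]
orientation: [0.0, 0.998, 0.065, 0.0]
wrist_force: [-0.3, -0.3, 0.3]
finger_gap: 0.0849
crank_boss 0.81 [105.6 328.4] [ 0.5159 -0.2997  0.0517]
crank_boss 0.74 [190.6 619.7] [ 0.4757 -0.5838  0.0472]
crank_boss 0.7 [ 51.7 621.6] [ 0.5902 -0.5376  0.0476]
crank_boss 0.64 [195.3 329.2] [ 0.4446 -0.3093  0.0838]
crank_foot 0.9 [ 57.8 587.2] [ 0.5924 -0.5388  0.0124]
crank_grip 0.59 [195.  333.7] [ 0.4453 -0.3129  0.0837]
crank_grip 0.58 [128.7 576.1] [ 0.5232 -0.5044  0.069 ]
3.1 [ 0.4358 -0.3047  0.188 ] [0.0001 0.998  0.0638 0.    ] [ 0.5016 -0.2947  0.3195]
```

View pics/wrist1.png

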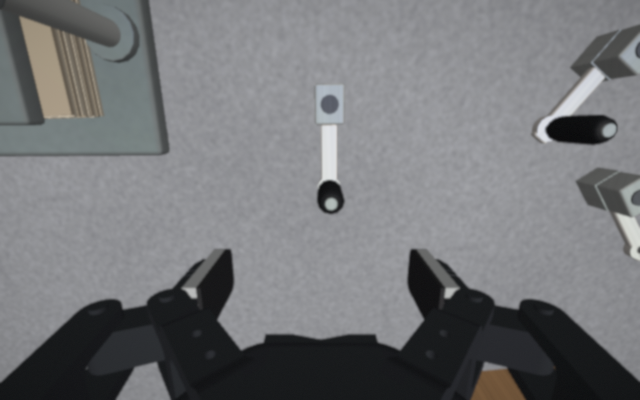

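```bash
cat >> h.py <<'E'
def cloud(c):
    H,W=c['depth'].shape; k,r=np.meshgrid(np.arange(W),np.arange(H)); d=c['depth']
    v=np.stack([(k-c['cx'])/c['fx']*d,(r-c['cy'])/c['fy']*d,d],-1)
    P=v@rot(c['orientation']).T+np.array(c['origin']); P[d<=0]=np.nan; return P
E
python3 - <<'E'
from h import *
np.set_printoptions(precision=4,suppress=True)
c=np.load('w1.npy',allow_pickle=True).item()
P=cloud(c)
def fit(m,name):
    q=P[m]; r=cv2.minAreaRect((q[:,:2]*1000).astype(np.float32)); print(name,len(q),np.median(q[:,2]),r, q[:,:2].mean(0))
near=np.hypot(P[...,0]-.516,P[...,1]+.30)<.03
fit(near&(P[...,2]>.045),'bosstop')
g=np.hypot(P[...,0]-.44,P[...,1]+.31)<.03
fit(g&(P[...,2]>.08),'griptop')
q=P[g&(P[...,2]>.02)];print(q.min(0),q.max(0))
a=np.hypot(P[...,0]-.475,P[...,1]+.305)<.02
m=a&(P[...,2]>.018)&(P[...,2]<.03);fit(m,'arm')
bench=(np.abs(P[...,0]-.5)<.1)&(np.abs(P[...,1]+.42)<.06);print('bench z',np.nanmedian(P[bench][:,2]))
px=c['pixels'].astype(int); 
print(px[80:130:2,330].tolist()); print(np.round(P[80:130:2,325,2],4))
E
```

```text
bosstop 1218 0.05012962023137743 ((517.3027954101562, -300.66741943359375), (33.337646484375, 25.823410034179688), 7.379471302032471) [ 0.5173 -0.3004]
griptop 15815 0.2647995144099231 ((442.3979797363281, -310.76104736328125), (29.384002685546875, 57.80524826049805), 7.394623756408691) [ 0.4498 -0.3085]
[ 0.4267 -0.34    0.0203] [ 0.4698 -0.2811  0.2791]
arm 631 0.024927213234757106 ((474.7923889160156, -306.18853759765625), (38.992393493652344, 15.099773406982422), 7.42144250869751) [ 0.4754 -0.3059]
bench z 0.0002632976530870801
[[149, 150, 153], [150, 151, 154], [159, 162, 165], [172, 180, 188], [173, 182, 191], [172, 181, 190], [172, 181, 190], [145, 152, 161], [96, 100, 111], [91, 96, 106], [91, 96, 106], [92, 96, 107], [92, 96, 107], [93, 97, 107], [93, 97, 106], [93, 97, 106], [102, 107, 116], [151, 159, 166], [174, 184, 191], [175, 184, 191], [175, 185, 191], [165, 173, 178], [166, 166, 163], [213, 214, 217], [220, 223, 227]]
[ 0.0004 -0.0001  0.0498  0.0504  0.0509  0.0501  0.0496  0.0496  0.0503
  0.0506  0.0513  0.0507  0.0514  0.0511  0.0523  0.0512  0.0508  0.0504
  0.051   0.0503  0.0509  0.0497  0.0494  0.0265  0.0248]
```

```bash
python3 -m creep '{"hand":[85,85,85,85,85],"delta_pos":[[0.0508,0.004,0],[0.0508,0.004,0],[0,0,0.04],[0,0,0.04],[0,0,0.04]],"turn":[0,0,0,0,0]}' 60
python3 -m creep '{"hand":[85,85,60,60,60],"delta_pos":[[0,0,0.04],[0,0,0.0325],[0,0,0.01],[0,0,0],[0,0,0]],"turn":[0,0,0,0,0]}'
python3 -m creep '{"hand":[40,30,20,20,20],"delta_pos":[[0,0,0],[0,0,0],[0,0,0],[0,0,0],[0,0,0]],"turn":[0,0,0,0,0]}'
python3 - <<'E'
from h import *
s=env.get_state();print(s)
E
```

```text
clock: 3.52
tcp_pos: [0.5187, -0.3011, 0.0913]
orientation: [0.001, 0.998, 0.064, 0.001]
wrist_force: [-0.1, -0.9, -0.7]
finger_gap: 0.0849
clock: 3.93
tcp_pos: [0.5176, -0.3009, 0.0265]
orientation: [0.0, 0.998, 0.064, 0.0]
wrist_force: [1.0, 0.1, -0.1]
finger_gap: 0.0601
clock: 4.35
tcp_pos: [0.5188, -0.3016, 0.0281]
orientation: [0.001, 0.998, 0.063, 0.002]
wrist_force: [-0.6, -0.2, 6.1]
finger_gap: 0.0251
{'clock': 4.35, 'joint_pos': array([-6.60356162e-01,  5.02039279e-01, -2.22812328e-01,  8.41731829e-01,
       -5.41796484e-05,  2.35416065e+00]), 'qvel': array([ 6.81362556e-04, -9.84093775e-05,  3.08003327e-04, -1.67624780e-04,
        6.94308554e-04, -9.81259934e-04]), 'tau': array([ 5.39453770e-02, -4.96160924e+01,  2.29840332e+01, -1.58108217e-01,
       -3.56632321e-03,  5.90903481e-03]), 'tcp_pos': array([ 0.51876787, -0.30163945,  0.02813606]), 'orientation': array([0.00141541, 0.99797993, 0.06349498, 0.00156027]), 'wrist_force': array([-0.60677105, -0.24027496,  6.11378827]), 'ft_torque': array([0.05306077, 0.07430974, 0.00641619]), 'finger_gap': 0.025124458924479075}
```

```bash
python3 -m creep '{"hand":[20,20,20,20,20],"delta_pos":[[0,0,-0.02],[0,0,-0.04],[0,0,-0.047],[0,0,-0.047],[0,0,-0.047]],"turn":[0,0,0,0,0]}' 80
python3 -m creep '{"hand":[20,20,20,20,20],"delta_pos":[[0,0,-0.047],[0,0,-0.047],[0,0,-0.047],[-0.003,-0.02,0],[-0.003,-0.03,0]],"turn":[0,0,0,0,0]}'
python3 -m creep '{"hand":[20,20,20,20,20],"delta_pos":[[-0.004,-0.035,0],[-0.004,-0.035,0],[-0.004,-0.035,0],[-0.004,-0.035,0],[-0.004,-0.035,0]],"turn":[0,0,0,0,0]}'
python3 -m creep '{"hand":[20,20,20,20,20],"delta_pos":[[-0.004,-0.035,0],[-0.004,-0.035,0],[-0.004,-0.035,0],[-0.004,-0.035,0],[-0.004,-0.02,0]],"turn":[0,0,0,0,0]}'
python3 -m creep '{"hand":[20,20,20,20,20],"delta_pos":[[0,0,0],[0,0,0],[0,0,0],[0,0,0],[0,0,0]],"turn":[0,0,0,0,0]}'
python3 - <<'E'
from h import *
np.set_printoptions(precision=4,suppress=True)
n='wrist';c=snap(n,'wrist2.png')
for d in env.pinpoint(n,'screw_seat'): print(d['score'],np.array(d['location']),unproj(c,d['location']))
np.save('w2.npy',c,allow_pickle=True)
c=snap('scene','scene2.png');np.save('s2.npy',c,allow_pickle=True)
s=env.get_state();print(s['clock'],s['tcp_pos'],s['orientation'],s['wrist_force'],s['ft_torque'],s['finger_gap'])
E
```

```text
clock: 4.77
tcp_pos: [0.5167, -0.3, 0.1882]
orientation: [-0.0, 0.998, 0.064, -0.0]
wrist_force: [1.1, -1.3, -3.2]
finger_gap: 0.0247
clock: 5.18
tcp_pos: [0.5089, -0.2636, 0.3026]
orientation: [0.002, 0.998, 0.062, 0.003]
wrist_force: [0.8, 1.0, -3.9]
finger_gap: 0.0251
clock: 5.6
tcp_pos: [0.473, -0.1232, 0.2994]
orientation: [-0.0, 0.998, 0.063, -0.0]
wrist_force: [0.1, 0.8, -3.1]
finger_gap: 0.0255
clock: 6.02
tcp_pos: [0.4404, 0.0027, 0.2996]
orientation: [-0.0, 0.998, 0.064, -0.0]
wrist_force: [-0.1, -0.7, -3.0]
finger_gap: 0.025
clock: 6.43
tcp_pos: [0.4421, -0.0005, 0.2994]
orientation: [0.0, 0.998, 0.063, -0.0]
wrist_force: [0.8, -0.5, -3.4]
finger_gap: 0.0248
0.83 [ 77.3 310. ] [0.5311 0.0179 0.2515]
6.5833 [ 0.4421 -0.0003  0.2993] [ 0.      0.998   0.0628 -0.0001] [-0.0878  0.7258 -3.1178] [-0.0274 -0.0255  0.034 ] 0.02491645265636667
```

View pics/wrist2.png

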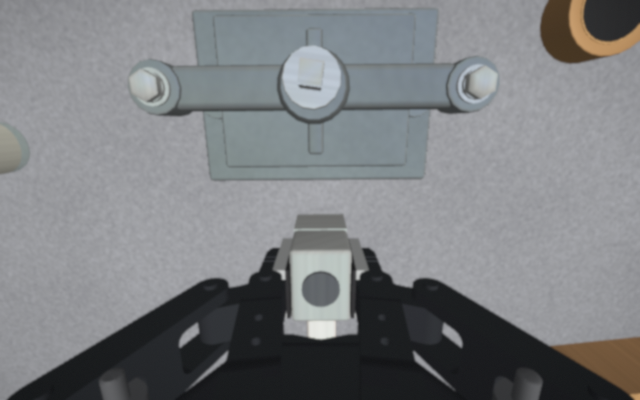

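View pics/scene2.png

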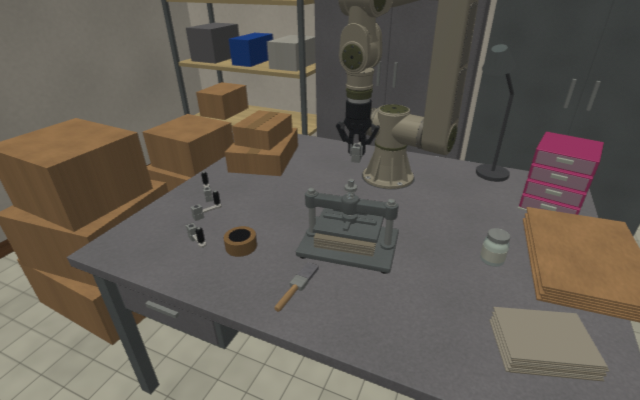

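Run:
```python
from h import *
np.set_printoptions(precision=4,suppress=True)
c=np.load('w2.npy',allow_pickle=True).item()
P=cloud(c)
def fit(m,name):
    q=P[m]; 
    if len(q)<5: print(name,len(q));return
    r=cv2.minAreaRect((q[:,:2]*1000).astype(np.float32)); print(name,len(q),np.median(q[:,2]),r, q[:,:2].mean(0))
near=np.hypot(P[...,0]-.526,P[...,1]-.013)<.035
z=P[near][:,2];h,e=np.histogram(z,np.arange(.16,.28,.002));print([(round(b,3),int(a)) for a,b in zip(h,e) if a])
zt=.25
fit(near&(P[...,2]>.247),'sq')
fit(near&(P[...,2]>.218)&(P[...,2]<.24),'collar')
b=np.hypot(P[...,0]-.4421,P[...,1]+.0003)<.025
rows=np.zeros(b.shape,bool);rows[245:322,285:358]=1
z=P[rows][:,2];h,e=np.histogram(z,np.arange(.2,.4,.004));print([(round(b,3),int(a)) for a,b in zip(h,e) if a])
fit(rows&(P[...,2]>.31)&(P[...,2]<.335),'boss')
a=c['pixels'][:,:,::-1]
cv2.imwrite('pics/sq2.png',cv2.resize(a[30:130,260:370],None,fx=6,fy=6,interpolation=cv2.INTER_CUBIC))
print(c['origin'],rot(c['orientation']))
```

```text
[(np.float64(0.168), 2), (np.float64(0.17), 5), (np.float64(0.174), 3), (np.float64(0.176), 19), (np.float64(0.178), 32), (np.float64(0.18), 142), (np.float64(0.182), 559), (np.float64(0.184), 280), (np.float64(0.186), 300), (np.float64(0.188), 773), (np.float64(0.19), 58), (np.float64(0.22), 1), (np.float64(0.222), 3), (np.float64(0.224), 5), (np.float64(0.226), 20), (np.float64(0.228), 1378), (np.float64(0.23), 774), (np.float64(0.232), 11), (np.float64(0.234), 6), (np.float64(0.236), 9), (np.float64(0.238), 8), (np.float64(0.24), 9), (np.float64(0.242), 9), (np.float64(0.244), 14), (np.float64(0.246), 9), (np.float64(0.248), 35), (np.float64(0.25), 451), (np.float64(0.252), 183)]
sq 674 0.2515140833190549 ((533.6964111328125, 18.095624923706055), (14.232636451721191, 14.113096237182617), 0.10034579038619995) [0.5335 0.018 ]
collar 2215 0.22976862979090035 ((533.5858154296875, 18.32963752746582), (37.53156661987305, 36.97966766357422), 8.345926284790039) [0.5331 0.0177]
[(np.float64(0.292), 13), (np.float64(0.296), 16), (np.float64(0.3), 41), (np.float64(0.304), 45), (np.float64(0.308), 40), (np.float64(0.312), 132), (np.float64(0.316), 432), (np.float64(0.32), 4170), (np.float64(0.324), 542), (np.float64(0.328), 69), (np.float64(0.332), 13)]
boss 5377 0.32135090006255596 ((441.2192077636719, 0.24942970275878906), (34.41260528564453, 31.93707275390625), 8.17907428741455) [0.4435 0.0007]
[0.5078 0.009  0.4309] [[ 0.1243 -0.9563 -0.2647]
 [-0.9922 -0.1202 -0.0318]
 [-0.0014  0.2666 -0.9638]]
```

View pics/sq2.png

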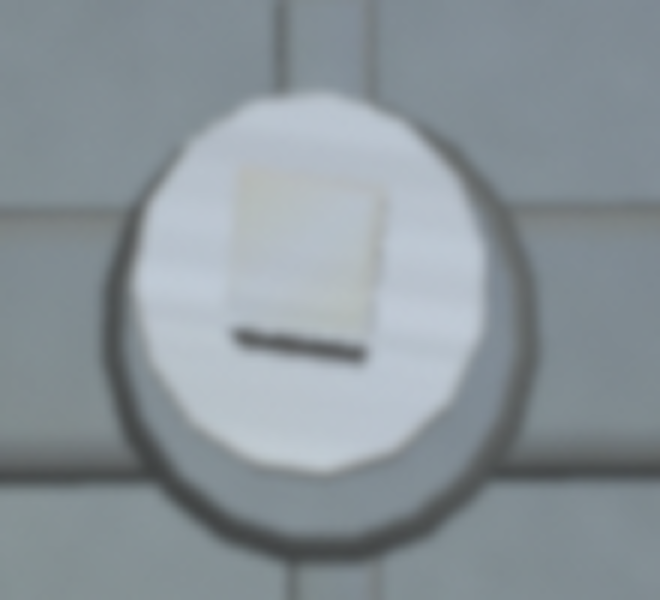

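Run:
```python
from h import *
np.set_printoptions(precision=4,suppress=True)
for f,(r0,r1,k0,k1) in [('w1.npy',(88,120,318,342)),('w2.npy',(258,316,294,350))]:
    c=np.load(f,allow_pickle=True).item();P=cloud(c)
    g=cv2.cvtColor(c['pixels'],cv2.COLOR_RGB2GRAY)
    sub=g[r0:r1,k0:k1]; m=sub<130
    n,l,st,ce=cv2.connectedComponentsWithStats(m.astype(np.uint8))
    i=1+np.argmax(st[1:,4]); k,r=ce[i]; rc=(r+r0,k+k0); print(f,st[i],rc)
    zz=np.nanmedian(P[r0:r1,k0:k1,2]); print(zz,atz(c,rc,zz))
c=np.load('w2.npy',allow_pickle=True).item()
T=(np.array([.4421,-.0003,.2993]))
P=cloud(c)
# boss top mask tight z
for row in (262,290,312):
    print(row,[(k,int(c['pixels'][row,k].mean()),round(float(P[row,k,2]),4)) for k in list(range(284,300))+list(range(344,360))])
print([(r,int(c['pixels'][r,304].mean()),np.round(P[r,304],4).tolist()) for r in range(226,330,4)])
```

```text
w1.npy [  3   7  17  19 251] (np.float64(103.90836653386454), np.float64(329.1274900398406))
0.05044752942071634 [ 0.5174 -0.3001  0.0504]
w2.npy [   8   13   37   35 1021] (np.float64(288.382957884427), np.float64(320.2203721841332))
0.3214498559796272 [0.4409 0.0007 0.3214]
262 [(284, 113, 0.3182), (285, 107, 0.3196), (286, 93, 0.3178), (287, 68, 0.3195), (288, 59, 0.3186), (289, 90, 0.3181), (290, 125, 0.3205), (291, 151, 0.3205), (292, 169, 0.3215), (293, 182, 0.3208), (294, 187, 0.3213), (295, 189, 0.3211), (296, 191, 0.3213), (297, 192, 0.3213), (298, 194, 0.3199), (299, 195, 0.3212), (344, 195, 0.3219), (345, 195, 0.3202), (346, 194, 0.3227), (347, 192, 0.3211), (348, 188, 0.3215), (349, 180, 0.3201), (350, 158, 0.3213), (351, 116, 0.3191), (352, 68, 0.32), (353, 56, 0.3181), (354, 81, 0.3184), (355, 103, 0.3186), (356, 112, 0.3192), (357, 113, 0.3188), (358, 113, 0.3189), (359, 112, 0.3191)]
290 [(284, 34, 0.3307), (285, 42, 0.3281), (286, 51, 0.3261), (287, 55, 0.3261), (288, 54, 0.3259), (289, 53, 0.3258), (290, 75, 0.3247), (291, 115, 0.3202), (292, 152, 0.3203), (293, 172
[... 1339 characters left out ...]
[0.4558, 0.0092, 0.3216]), (258, 194, [0.454, 0.009, 0.3216]), (262, 194, [0.4519, 0.0088, 0.321]), (266, 194, [0.4499, 0.0086, 0.3206]), (270, 194, [0.4486, 0.0084, 0.3215]), (274, 193, [0.4466, 0.0082, 0.3213]), (278, 160, [0.4452, 0.008, 0.322]), (282, 99, [0.4435, 0.0078, 0.3222]), (286, 99, [0.4423, 0.0076, 0.3233]), (290, 99, [0.4399, 0.0074, 0.3223]), (294, 101, [0.438, 0.0072, 0.3224]), (298, 144, [0.4361, 0.007, 0.3224]), (302, 192, [0.4338, 0.0068, 0.3217]), (306, 192, [0.4312, 0.0065, 0.3208]), (310, 193, [0.4292, 0.0063, 0.3208]), (314, 192, [0.4283, 0.0061, 0.3222]), (318, 189, [0.4258, 0.0059, 0.3215]), (322, 153, [0.1773, -0.004, 0.0009]), (326, 162, [0.1695, -0.0048, 0.001])]
```

Run:
```python
import cv2
a=cv2.imread('pics/wrist2.png');cv2.imwrite('pics/boss2.png',cv2.resize(a[205:350,255:385],None,fx=4.1,fy=4.1,interpolation=cv2.INTER_CUBIC))
```

```text
(no output)
```

View pics/boss2.png

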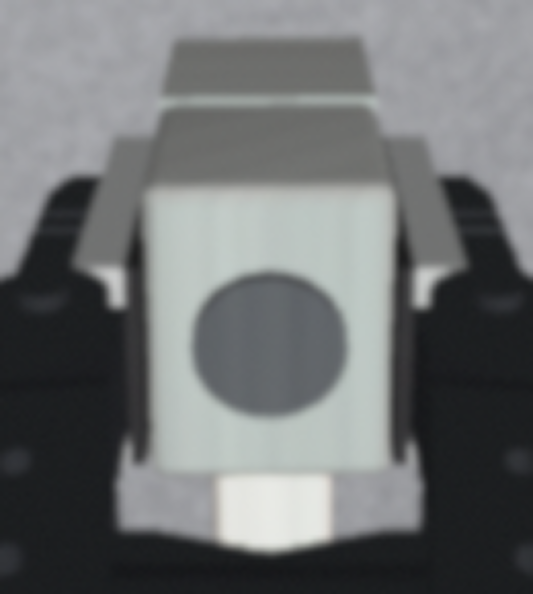

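```bash
python3 -m creep '{"hand":[20,20,20,20,20],"delta_pos":[[0,0,0],[0,0,0],[0.0235,-0.0108,0],[0.0235,-0.0108,0],[0,0,0]],"turn":[0.72,0.72,0,0,0]}'
python3 -m creep '{"hand":[20,20,20,20,20],"delta_pos":[[0,0,0],[0,0,0],[0,0,0],[0,0,0],[0,0,0]],"turn":[0,0,0,0,0]}'
cat > meas.py <<'E'
from h import *
import sys
np.set_printoptions(precision=4,suppress=True)
f=sys.argv[1]
n='wrist';c=snap(n,f+'.png');np.save(f+'.npy',c,allow_pickle=True)
s=env.get_state();t=s['tcp_pos'];q=s['orientation'];yaw=np.degrees(2*np.arctan2(q[2],q[1]))
print(s['clock'],t,q,'yaw',yaw,s['wrist_force'])
P=cloud(c); d=P-t
cz,sz=np.cos(np.radians(yaw)),np.sin(np.radians(yaw))
u=d[...,0]*cz+d[...,1]*sz; w=d[...,0]*sz-d[...,1]*cz   # tool x,y
def fit(m,name):
    q=np.stack([u[m],w[m]],1)*1000
    if len(q)<5: print(name,len(q));return
    r=cv2.minAreaRect(q.astype(np.float32)); print(name,'tool mm',len(q),'z',round(float(np.median(P[m][:,2])),4),np.round(r[0],2),np.round(r[1],2),round(r[2],2), q.mean(0), 'world',np.round(P[m].mean(0),4))
near=(np.hypot(P[...,0]-.5337,P[...,1]-.018)<.03)
fit(near&(P[...,2]>.247)&(P[...,2]<.256),'sq')
fit(near&(P[...,2]>.222)&(P[...,2]<.235),'collar')
g=cv2.cvtColor(c['pixels'],cv2.COLOR_RGB2GRAY)
r0,r1,k0,k1=258,316,294,350
m=g[r0:r1,k0:k1]<130
n,l,st,ce=cv2.connectedComponentsWithStats(m.astype(np.uint8));i=1+np.argmax(st[1:,4]);k,r=ce[i]
zz=np.nanmedian(P[r0:r1,k0:k1,2]);H=atz(c,(r+r0,k+k0),zz);e=H-t
print('hole',H,'tool mm',1000*(e[0]*cz+e[1]*sz),1000*(e[0]*sz-e[1]*cz))
cv2.imwrite('pics/'+f+'c.png',cv2.resize(c['pixels'][60:340,220:420,::-1],None,fx=2.1,fy=2.1,interpolation=cv2.INTER_CUBIC))
E
python3 meas.py w3
```

```text
clock: 7.0
tcp_pos: [0.4824, 0.018, 0.2991]
orientation: [-0.0, 1.0, 0.001, 0.001]
wrist_force: [0.7, 0.6, -2.6]
finger_gap: 0.025
clock: 7.42
tcp_pos: [0.4791, 0.0174, 0.2997]
orientation: [0.0, 1.0, 0.0, 0.0]
wrist_force: [0.5, -0.3, -2.8]
finger_gap: 0.0247
7.4667 [0.4791 0.0175 0.2997] [0.0001 1.     0.0005 0.0001] yaw 0.05440738565968139 [ 0.7051  0.2195 -3.9044]
sq tool mm 554 z 0.2515 [54.49 -0.51] [13.85 13.78] 0.43 [54.7087 -0.7011] world [0.5338 0.0182 0.2515]
collar tool mm 1927 z 0.2297 [54.39 -0.38] [37.1  37.22] 0.99 [55.3457 -0.6074] world [0.5345 0.0181 0.2297]
hole [0.4779 0.0186 0.3218] tool mm -1.2469419911093749 -1.178460174016415
```

View pics/w3c.png

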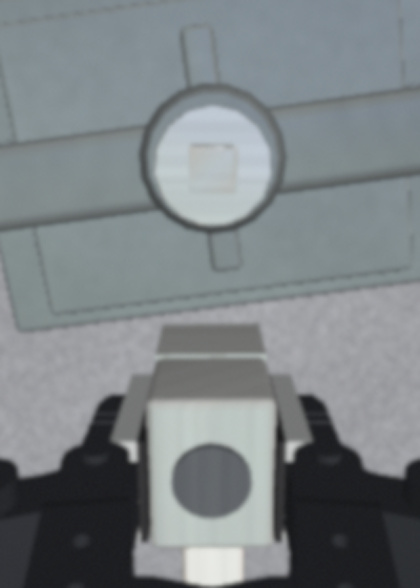

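```bash
python3 -m creep '{"hand":[20,20,20,20,20],"delta_pos":[[0.0348,0.0008,0],[0.0348,0,0],[0,0,0.01],[0,0,0.01],[0,0,0]],"turn":[0,0,0,0,0]}'
python3 -m creep '{"hand":[20,20,20,20,20],"delta_pos":[[0,0,0.002],[0,0,0.002],[0,0,0.002],[0,0,0.002],[0,0,0]],"turn":[0,0,0,0,0]}'
python3 - <<'E'
from h import *
c=snap('wrist','w4.png');c=snap('scene')
p=c['pixels'][:,:,::-1];cv2.imwrite('pics/s4.png',cv2.resize(p[120:250,290:410],None,fx=4.5,fy=4.5,interpolation=cv2.INTER_CUBIC))
s=env.get_state();print(s['tcp_pos'],s['orientation'],s['wrist_force'],s['ft_torque'])
E
```

```text
clock: 7.88
tcp_pos: [0.5338, 0.0171, 0.2813]
orientation: [-0.0, 1.0, 0.001, -0.002]
wrist_force: [-0.6, 1.1, -3.9]
finger_gap: 0.025
clock: 8.3
tcp_pos: [0.5348, 0.0171, 0.2772]
orientation: [0.0, 1.0, 0.001, 0.0]
wrist_force: [0.3, 0.5, -2.6]
finger_gap: 0.025
[0.53503628 0.01705987 0.27731097] [8.78470609e-05 9.99999751e-01 6.76883361e-04 1.81866408e-04] [-0.13358467  0.16135072 -2.36503925] [-0.00597919 -0.00525434 -0.02099781]
```

View pics/w4.png

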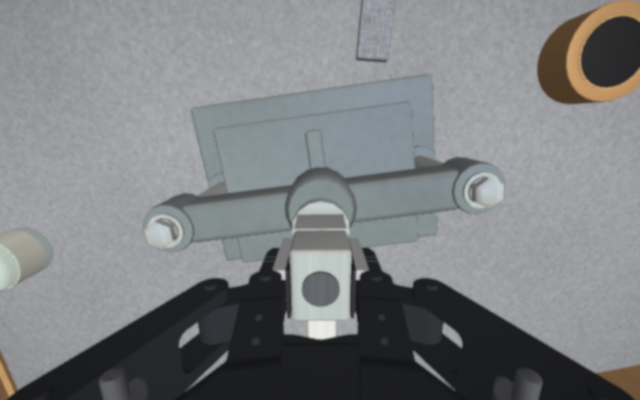

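View pics/s4.png

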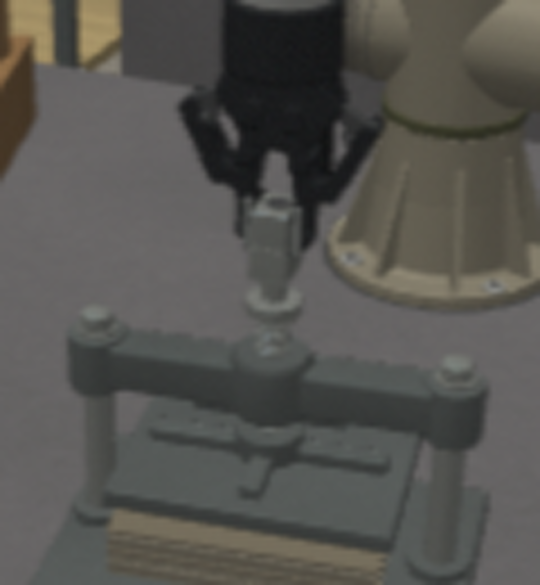

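```bash
python3 -m creep '{"hand":[20,20,20,20,20],"delta_pos":[[0,0,0.002],[0,0,0.002],[0,0,0.002],[0,0,0],[0,0,0]],"turn":[0,0,0,0,0]}'
python3 - <<'E'
from h import *
s=env.get_state();print(s['tcp_pos'],s['orientation'],s['wrist_force'],s['ft_torque'])
E
```

```text
clock: 8.82
tcp_pos: [0.535, 0.0171, 0.2721]
orientation: [0.0, 1.0, 0.001, -0.0]
wrist_force: [-0.3, -0.6, -3.1]
finger_gap: 0.0251
[0.53502837 0.01708572 0.27206646] [ 6.46259449e-06  9.99999759e-01  6.61841150e-04 -2.09247950e-04] [-0.34370381 -0.60081488 -3.05787389] [-0.02628393 -0.05919581 -0.0227697 ]
```

Going on the square freely. On down to the collar (z ≈ 0.2575).

```bash
python3 -m creep '{"hand":[20,20,20,20,20],"delta_pos":[[0,0,0.004],[0,0,0.004],[0,0,0.004],[0,0,0.002],[0,0,0]],"turn":[0,0,0,0,0]}'
python3 -m creep '{"hand":[20,20,20,20,20],"delta_pos":[[0,0,0.002],[0,0,0.002],[0,0,0.002],[0,0,0],[0,0,0]],"turn":[0,0,0,0,0]}'
python3 - <<'E'
from h import *
s=env.get_state();print(s['tcp_pos'],s['orientation'],s['wrist_force'],s['ft_torque'])
E
```

```text
clock: 9.23
tcp_pos: [0.5348, 0.0171, 0.2604]
orientation: [-0.0, 1.0, 0.001, -0.001]
wrist_force: [-0.1, 1.0, -2.2]
finger_gap: 0.0248
clock: 9.65
tcp_pos: [0.5352, 0.0171, 0.2579]
orientation: [0.0, 1.0, 0.001, 0.001]
wrist_force: [-2.4, 0.1, 5.3]
finger_gap: 0.0254
[0.53523579 0.01705318 0.25788862] [2.29276705e-04 9.99999220e-01 7.17465151e-04 9.96769336e-04] [-2.39320977  0.09464999  5.2901214 ] [-0.00563466  0.59420216 -0.01253711]
```

```bash
python3 -m creep '{"hand":[30,40,60,80,85],"delta_pos":[[0,0,-0.001],[0,0,0],[0,0,0],[0,0,0],[0,0,0]],"turn":[0,0,0,0,0]}'
python3 -m creep '{"hand":[85,85,85,85,85],"delta_pos":[[0,0,-0.01],[0,0,-0.03],[0,0,-0.04],[0,0,-0.04],[0,0,-0.04]],"turn":[0,0,0,0,0]}'
python3 -m creep '{"hand":[85,85,85,85,85],"delta_pos":[[-0.03,0,0],[-0.035,0,0],[-0.035,0,0],[0,0,0],[0,0,0]],"turn":[0,0,0,0,0]}'
python3 -m creep '{"hand":[85,85,85,85,85],"delta_pos":[[0,0,0],[0,0,0],[0,0,0],[0,0,0],[0,0,0]],"turn":[0,0,0,0,0]}'
python3 - <<'E'
from h import *
np.set_printoptions(precision=4,suppress=True)
c=snap('wrist','w5.png');np.save('w5.npy',c,allow_pickle=True)
for t in ['crank_boss','crank_grip']:
    for d in env.pinpoint('wrist',t): print(t,d['score'],np.array(d['location']),unproj(c,d['location']))
cs=snap('scene');
p=cs['pixels'][:,:,::-1];cv2.imwrite('pics/s5.png',cv2.resize(p[120:250,290:410],None,fx=4.5,fy=4.5,interpolation=cv2.INTER_CUBIC))
s=env.get_state();print(s['tcp_pos'],s['orientation'],s['wrist_force'],s['ft_torque'])
P=cloud(c)
def fit(m,name):
    q=P[m]
    if len(q)<5: print(name,len(q));return
    r=cv2.minAreaRect((q[:,:2]*1000).astype(np.float32)); print(name,len(q),np.median(q[:,2]),r, q[:,:2].mean(0))
b=np.hypot(P[...,0]-.534,P[...,1]-.018)<.025
fit(b&(P[...,2]>.27)&(P[...,2]<.29),'boss')
b=np.hypot(P[...,0]-.454,P[...,1]-.018)<.025
z=P[b][:,2];h,e=np.histogram(z,np.arange(.2,.4,.004));print([(round(b,3),int(a)) for a,b in zip(h,e) if a])
fit(b&(P[...,2]>.308)&(P[...,2]<.32),'grip')
fit((abs(P[...,0]-.495)<.015)&(abs(P[...,1]-.018)<.02)&(P[...,2]>.243)&(P[...,2]<.26),'arm')
E
```

```text
clock: 10.07
tcp_pos: [0.5352, 0.017, 0.257]
orientation: [0.0, 1.0, 0.001, -0.0]
wrist_force: [-0.2, 0.5, -0.8]
finger_gap: 0.0744
clock: 10.48
tcp_pos: [0.5347, 0.0171, 0.3869]
orientation: [0.0, 1.0, 0.001, 0.0]
wrist_force: [1.8, -0.0, -0.3]
finger_gap: 0.0853
clock: 10.9
tcp_pos: [0.4543, 0.0171, 0.3863]
orientation: [0.0, 1.0, 0.001, 0.001]
wrist_force: [-0.0, 0.2, -0.0]
finger_gap: 0.0849
clock: 11.32
tcp_pos: [0.4556, 0.0169, 0.3847]
orientation: [-0.0, 1.0, 0.001, -0.0]
wrist_force: [0.1, 0.1, 0.4]
finger_gap: 0.085
crank_boss 0.87 [105.1 320.6] [0.5339 0.0181 0.2813]
crank_grip 0.94 [210.3 324.2] [0.4604 0.0154 0.3137]
[0.4553 0.017  0.3849] [ 0.      1.      0.0007 -0.0002] [0.0395 0.1136 0.1015] [ 0.0357 -0.0492  0.0247]
boss 1572 0.27981974176315194 ((533.781005859375, 18.28497886657715), (33.95828628540039, 25.776214599609375), 0.7236303687095642) [0.5339 0.0181]
[(np.float64(0.244), 1), (np.float64(0.248), 4), (np.float64(0.252), 364), (np.float64(0.256), 15), (np.float64(0.268), 10), (np.float64(0.272), 28), (np.float64(0.276), 27), (np.float64(0.28), 28), (np.float64(0.284), 30), (np.float64(0.288), 38), (np.float64(0.292), 33), (np.float64(0.296), 34), (np.float64(0.3), 38), (np.float64(0.304), 92), (np.float64(0.308), 172), (np.float64(0.312), 430), (np.float64(0.316), 44)]
grip 646 0.3133603642677579 ((454.8515625, 16.809104919433594), (20.017656326293945, 21.77559471130371), 7.366687297821045) [0.4556 0.017 ]
arm 633 0.254609182810034 ((494.9156799316406, 17.668542861938477), (29.82310676574707, 15.917654991149902), 0.5443255305290222) [0.4954 0.0174]
```

View pics/w5.png

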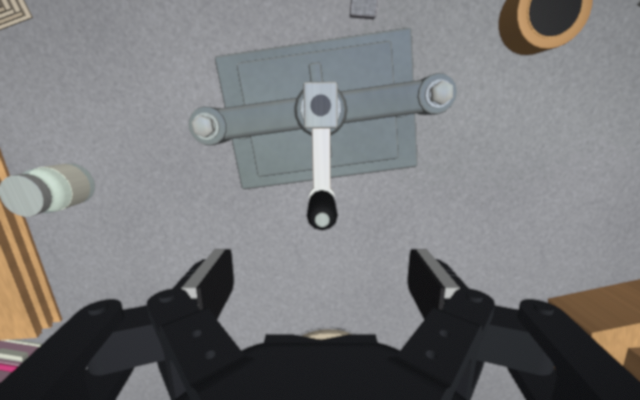

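View pics/s5.png

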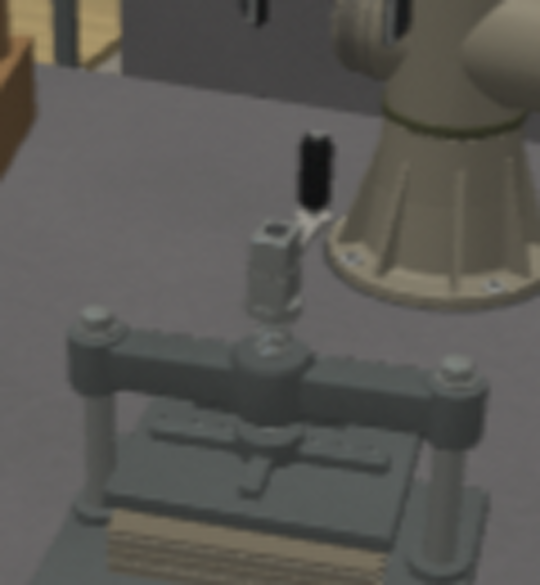

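```bash
python3 -m creep '{"hand":[85,85,85,85,60],"delta_pos":[[-0.001,0.001,0.045],[0,0,0.045],[0,0,0.03],[0,0,0.01],[0,0,0]],"turn":[0,0,0,0,0]}' 50
python3 -m creep '{"hand":[40,30,20,20,20],"delta_pos":[[0,0,0],[0,0,0],[0,0,0],[0,0,0],[0,0,0]],"turn":[0,0,0,0,0]}'
cat > st.py <<'E'
from h import *
import sys
np.set_printoptions(precision=4,suppress=True)
n=int(sys.argv[1]) if len(sys.argv)>1 else 6
C=np.array([.5345,.0170])
if len(sys.argv)>3: C=np.array([float(sys.argv[2]),float(sys.argv[3])])
p=[];f=[];m=[]
for i in range(n):
    env.read_camera('wrist'); s=env.get_state(); p.append(s['tcp_pos']);f.append(s['wrist_force']);m.append(s['ft_torque'])
p=np.mean(p,0);fm=np.mean(f,0);m=np.mean(m,0)
d=p[:2]-C; phi=np.arctan2(d[1],d[0]); rad=d/np.linalg.norm(d); tan=np.array([rad[1],-rad[0]])
print('t',s['clock'],'tcp',p,'phi',np.degrees(phi)%360,'R',np.linalg.norm(d)*1000,'gap',s['finger_gap'])
print('F',fm,'sd',np.std(f,0),'effort',-fm[:2]@tan,'radial',fm[:2]@rad,'M',m)
E
python3 st.py 6
```

```text
clock: 11.93
tcp_pos: [0.453, 0.0164, 0.2793]
orientation: [-0.0, 1.0, 0.001, -0.002]
wrist_force: [-0.7, 0.9, -0.2]
finger_gap: 0.0751
clock: 12.35
tcp_pos: [0.4549, 0.0161, 0.2823]
orientation: [0.0, 1.0, 0.001, 0.001]
wrist_force: [-0.7, 0.4, 2.4]
finger_gap: 0.0228
t 12.65 tcp [0.4548 0.0161 0.282 ] phi 180.6601938664937 R 79.75191700081454 gap 0.02245044347257335
F [-1.0981 -0.0878  4.8276] sd [0.5429 0.4242 0.871 ] effort 0.0750936297296551 radial 1.0990832416228011 M [-0.0212  0.0083 -0.0019]
```

```bash
cat > plan.py <<'E'
import numpy as np,sys
phi=float(sys.argv[1]);step=float(sys.argv[2]);n=int(sys.argv[3]);R=80
a=0;b=0
for i in range(n):
    p=np.radians(phi-step*(i+1));q=np.radians(phi)
    X=R*(np.cos(p)-np.cos(q))/800; Y=-R*(np.sin(p)-np.sin(q))/800
    x=round(X-a,4);y=round(Y-b,4);a+=x;b+=y
    print(f'[{x:g},{y:g},{10*step/360/800:.4f}]',end=',' if i%5<4 else '\n')
E
python3 plan.py 180.7 12 30; python3 plan.py 180.7 6 10
```

```text
[0.0019,-0.0208,0.0004],[0.0062,-0.02,0.0004],[0.0103,-0.0182,0.0004],[0.0138,-0.0157,0.0004],[0.0167,-0.0125,0.0004]
[0.019,-0.0087,0.0004],[0.0204,-0.0046,0.0004],[0.0209,-0.0003,0.0004],[0.0205,0.0041,0.0004],[0.0192,0.0083,0.0004]
[0.0171,0.0121,0.0004],[0.0142,0.0153,0.0004],[0.0106,0.018,0.0004],[0.0067,0.0198,0.0004],[0.0025,0.0208,0.0004]
[-0.0019,0.0208,0.0004],[-0.0063,0.0199,0.0004],[-0.0102,0.0183,0.0004],[-0.0138,0.0157,0.0004],[-0.0168,0.0125,0.0004]
[-0.0189,0.0087,0.0004],[-0.0204,0.0046,0.0004],[-0.0209,0.0003,0.0004],[-0.0205,-0.0041,0.0004],[-0.0192,-0.0083,0.0004]
[-0.0171,-0.0121,0.0004],[-0.0142,-0.0154,0.0004],[-0.0107,-0.0179,0.0004],[-0.0067,-0.0198,0.0004],[-0.0024,-0.0208,0.0004]
[0.0004,-0.0105,0.0002],[0.0015,-0.0103,0.0002],[0.0026,-0.0102,0.0002],[0.0036,-0.0098,0.0002],[0.0047,-0.0094,0.0002]
[0.0056,-0.0088,0.0002],[0.0065,-0.0082,0.0002],[0.0073,-0.0075,0.0002],[0.008,-0.0067,0.0002],[0.0087,-0.0058,0.0002]
```

First a 60° sector, then check forces and the picture.

```bash
python3 -m creep '{"hand":[20,20,20,20,20],"delta_pos":[[0.0019,-0.0208,0],[0.0062,-0.02,0],[0.0103,-0.0182,0.0004],[0.0138,-0.0157,0.0004],[0.0167,-0.0125,0.0004]],"turn":[0,0,0,0,0]}' 
python3 st.py 6
python3 - <<'E'
from h import *
c=snap('wrist','w6.png');cs=snap('scene')
p=cs['pixels'][:,:,::-1];cv2.imwrite('pics/s6.png',cv2.resize(p[120:250,290:410],None,fx=4.5,fy=4.5,interpolation=cv2.INTER_CUBIC))
E
```

```text
clock: 13.07
tcp_pos: [0.4921, 0.0845, 0.2807]
orientation: [-0.002, 1.0, 0.003, -0.001]
wrist_force: [-8.2, 5.5, 11.1]
finger_gap: 0.0229
t 13.3667 tcp [0.4933 0.0852 0.2808] phi 121.13741396993872 R 79.621393395484 gap 0.022803449515898924
F [-4.1371  6.5165  9.2868] sd [0.2853 0.5773 1.6778] effort 0.17141746152289453 radial 7.716906919633524 M [1.0572 0.7112 0.0086]
```

View pics/s6.png

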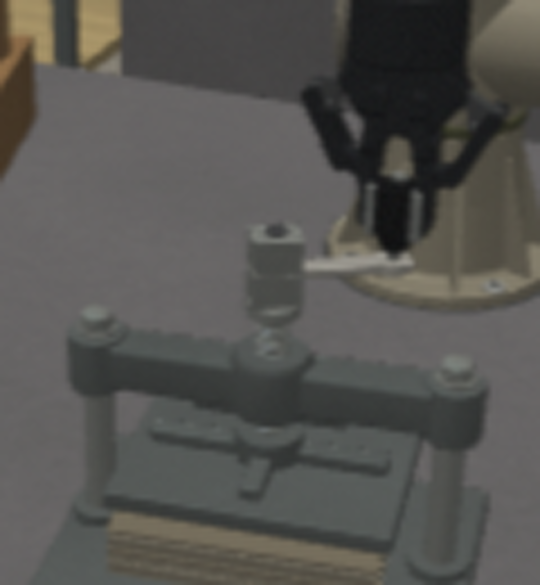

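View pics/w6.png

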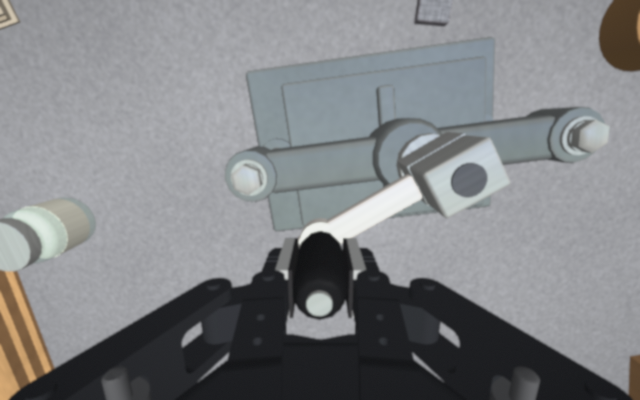

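```bash
python3 -m creep '{"hand":[20,20,20,20,20],"delta_pos":[[0,0,0],[0,0,0],[0,0,0],[0,0,0],[0,0,0]],"turn":[0,0,0,0,0]}' 
python3 st.py 3
python3 -m creep '{"hand":[20,20,20,20,20],"delta_pos":[[-0.0006,-0.001,0],[0,0,0],[0,0,0],[0,0,0],[0,0,0]],"turn":[0,0,0,0,0]}' 
python3 st.py 4
```

```text
clock: 13.88
tcp_pos: [0.4928, 0.0847, 0.281]
orientation: [-0.003, 1.0, 0.004, 0.0]
wrist_force: [-3.8, 6.6, 8.6]
finger_gap: 0.0229
t 14.0333 tcp [0.4928 0.0847 0.281 ] phi 121.64439045562669 R 79.53010462630348 gap 0.022668974353575053
F [-3.1958  6.9634  8.1005] sd [0.0767 0.5737 0.555 ] effort -0.9326189883759587 radial 7.604738567372211 M [1.1496 0.6146 0.0002]
clock: 14.45
tcp_pos: [0.4926, 0.0847, 0.2809]
orientation: [-0.003, 1.0, 0.004, 0.0]
wrist_force: [-3.0, 5.6, 8.0]
finger_gap: 0.0228
t 14.65 tcp [0.4926 0.0847 0.2809] phi 121.7777155344429 R 79.61461677126894 gap 0.02302570820687903
F [-3.0926  4.9959  7.4157] sd [0.3994 0.1414 0.4766] effort -0.0019497681202957397 radial 5.875654994082605 M [0.8457 0.4124 0.0063]
```

```bash
python3 -m creep '{"hand":[20,20,20,20,20],"delta_pos":[[0,0,-0.002],[0,0,0],[0,0,0],[0,0,0],[0,0,0]],"turn":[0,0,0,0,0]}' 
python3 st.py 3
python3 -m creep '{"hand":[20,20,20,20,20],"delta_pos":[[-0.0006,-0.001,0],[0,0,0],[0,0,0],[0,0,0],[0,0,0]],"turn":[0,0,0,0,0]}' 
python3 st.py 3
```

```text
clock: 15.07
tcp_pos: [0.4921, 0.0841, 0.2815]
orientation: [-0.002, 1.0, 0.003, -0.001]
wrist_force: [-3.7, 4.8, 2.9]
finger_gap: 0.0227
t 15.2167 tcp [0.4921 0.0841 0.2815] phi 122.25407619458525 R 79.3609882173701 gap 0.022534395171738008
F [-3.2206  4.4265  3.8177] sd [0.296  0.2467 0.2172] effort 0.3613050595844782 radial 5.4621905169245295 M [0.8881 0.5831 0.006 ]
clock: 15.63
tcp_pos: [0.492, 0.084, 0.2815]
orientation: [-0.002, 1.0, 0.003, -0.0]
wrist_force: [-3.3, 3.5, 2.6]
finger_gap: 0.0227
t 15.7833 tcp [0.492  0.084  0.2815] phi 122.34858617195476 R 79.36289271651034 gap 0.023086734293098547
F [-3.1915  4.982   2.756 ] sd [0.6091 0.3849 0.0625] effort 0.030493527526475984 radial 5.916502432878375 M [0.8795 0.5047 0.0095]
```

Run:
```python
from h import *
np.set_printoptions(precision=4,suppress=True)
s=env.get_state()
for k,v in s.items(): print(k,np.array(v))
q=s['orientation'];print(rot(q)[:,2])
c=np.load  # none
```

```text
clock 15.7833
joint_pos [ 0.0059  0.157  -0.0606  1.3541  0.0039  3.1406]
qvel [-0.0006 -0.0016 -0.0007 -0.0013  0.0004  0.0007]
tau [ -2.4663 -37.8763  30.2502  -1.1339  -1.2783   0.0023]
tcp_pos [0.492  0.084  0.2815]
orientation [-0.0019  1.      0.0035 -0.0005]
wrist_force [-2.6462  5.1077  2.7772]
ft_torque [ 0.8688  0.509  -0.0111]
finger_gap 0.023086734293098547
[-0.0009  0.0039 -1.    ]
```

Run:
```python
from h import *
np.set_printoptions(precision=4,suppress=True)
c=snap('scene');np.save('s7.npy',c,allow_pickle=True)
p=c['pixels'][:,:,::-1];cv2.imwrite('pics/s7.png',cv2.resize(p[150:220,310:410],None,fx=7,fy=7,interpolation=cv2.INTER_CUBIC))
c=snap('wrist');np.save('w7.npy',c,allow_pickle=True)
P=cloud(c);rr=np.zeros(P.shape[:2],bool);rr[130:215,410:510]=1
m=rr&(np.hypot(P[...,0]-.534,P[...,1]-.018)<.035)&(P[...,2]>.266)&(P[...,2]<.295)
q=P[m];r=cv2.minAreaRect((q[:,:2]*1000).astype(np.float32));print(len(q),r,np.median(q[:,2]))
A=np.c_[q[:,:2]-q[:,:2].mean(0),np.ones(len(q))];w=np.ones(len(q),bool)
for _ in range(6):
    x=np.linalg.lstsq(A[w],q[w,2],rcond=None)[0];w=abs(A@x-q[:,2])<.0015
print('plane slopes deg',np.degrees(x[:2]),x[2],w.sum())
c0=np.load('w5.npy',allow_pickle=True).item();P=cloud(c0)
m=(np.hypot(P[...,0]-.534,P[...,1]-.018)<.025)&(P[...,2]>.27)&(P[...,2]<.29);q=P[m]
A=np.c_[q[:,:2]-q[:,:2].mean(0),np.ones(len(q))];w=np.ones(len(q),bool)
for _ in range(6):
    x=np.linalg.lstsq(A[w],q[w,2],rcond=None)[0];w=abs(A@x-q[:,2])<.0015
print('w5 slopes',np.degrees(x[:2]),x[2])
```

```text
4595 ((533.7223510742188, 18.30638313293457), (26.77446746826172, 33.88562774658203), 32.52317428588867) 0.27818912428629317
plane slopes deg [-0.4237 -0.1739] 0.27828315346134896 3305
w5 slopes [-0.2808  0.4762] 0.27979641196227706
```

View pics/s7.png

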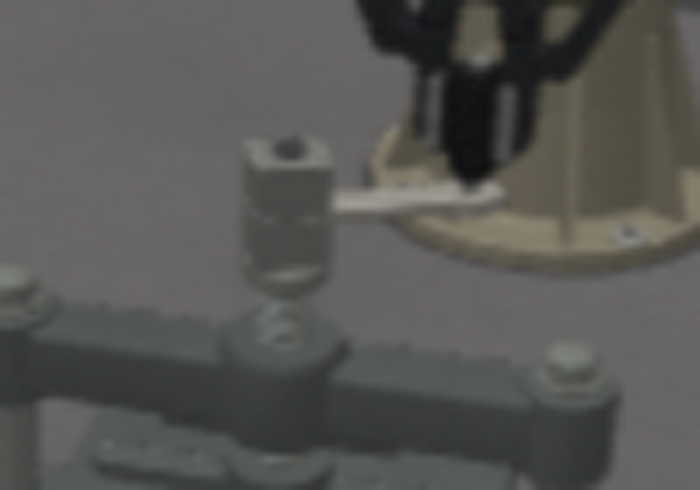

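```bash
python3 -m creep '{"hand":[20,20,20,20,20],"delta_pos":[[0.0012,0.002,0],[0,0,0],[0,0,0],[0,0,0],[0,0,0]],"turn":[-1,-1,-1,-1,-1]}' 
python3 -m creep '{"hand":[20,20,20,20,20],"delta_pos":[[0,0,0],[0,0,0],[0,0,0],[0,0,0],[0,0,0]],"turn":[-1,-1,-1,-1,-1]}' 
python3 -m creep '{"hand":[20,20,20,20,20],"delta_pos":[[0,0,0],[0,0,0],[0,0,0],[0,0,0],[0,0,0]],"turn":[-1,-1,-1,-1,-1]}' 
python3 st.py 4
python3 - <<'E'
from h import *
s=env.get_state();q=s['orientation'];print(s['joint_pos'],q,np.degrees(2*np.arctan2(q[2],q[1])))
E
```

```text
clock: 16.3
tcp_pos: [0.492, 0.0837, 0.2816]
orientation: [-0.003, 0.975, 0.222, -0.001]
wrist_force: [-6.1, 8.4, 4.8]
finger_gap: 0.023
clock: 16.72
tcp_pos: [0.492, 0.0837, 0.2815]
orientation: [-0.003, 0.904, 0.428, 0.0]
wrist_force: [-5.2, 8.2, 4.1]
finger_gap: 0.0225
clock: 17.13
tcp_pos: [0.492, 0.0836, 0.2815]
orientation: [-0.003, 0.79, 0.614, 0.001]
wrist_force: [-5.0, 8.9, 3.9]
finger_gap: 0.023
t 17.3333 tcp [0.492  0.0836 0.2815] phi 122.52950057264978 R 79.03028138654544 gap 0.022594157032172435
F [-5.4623  8.5624  3.9649] sd [0.2104 0.4835 0.4447] effort 0.0010958364014127516 radial 10.156367724091771 M [1.714  1.1285 0.0309]
[ 0.00357987  0.15794834 -0.05943186  1.35600658  0.00645111  1.82829343] [-0.00334714  0.79094579  0.61187636  0.00093723] 75.45113558348503
```

```bash
python3 -m creep '{"hand":[20,20,20,20,20],"delta_pos":[[0.002,-0.002,0],[0.0019,-0.0019,0],[0,0,0],[0,0,0],[0,0,0]],"turn":[0,0,0,0,0]}' 
python3 st.py 4
cat > plan.py <<'E'
import numpy as np,sys
phi=float(sys.argv[1]);step=float(sys.argv[2]);n=int(sys.argv[3]);yaw=np.radians(float(sys.argv[4]));R=80
a=0;b=0
for i in range(n):
    p=np.radians(phi-step*(i+1));q=np.radians(phi)
    wx=R*(np.cos(p)-np.cos(q))/800; wy=R*(np.sin(p)-np.sin(q))/800
    X=wx*np.cos(yaw)+wy*np.sin(yaw); Y=wx*np.sin(yaw)-wy*np.cos(yaw)
    x=round(X-a,4);y=round(Y-b,4);a+=x;b+=y
    print(f'[{x:g},{y:g},{10*step/360/800:.4f}]',end=',' if i%5<4 else '\n')
E
python3 plan.py 122 12 30 75.45
python3 plan.py 122 6 10 75.45
```

```text
clock: 17.75
tcp_pos: [0.4919, 0.0846, 0.2814]
orientation: [0.0, 0.792, 0.611, 0.0]
wrist_force: [2.7, -5.3, -2.7]
finger_gap: 0.023
t 17.95 tcp [0.4919 0.0846 0.2814] phi 122.2464284364803 R 79.87291873386133 gap 0.02301948314078631
F [ 2.2669 -4.6795 -2.8704] sd [0.3894 0.3088 0.2972] effort 0.5795704020531476 radial -5.167281405153532 M [-0.9647 -0.4228  0.003 ]
[0.0136,0.0159,0.0004],[0.01,0.0183,0.0004],[0.0059,0.0201,0.0004],[0.0017,0.0208,0.0004],[-0.0027,0.0208,0.0004]
[-0.007,0.0197,0.0004],[-0.0109,0.0178,0.0004],[-0.0144,0.0152,0.0004],[-0.0172,0.0118,0.0004],[-0.0193,0.0081,0.0004]
[-0.0205,0.0038,0.0004],[-0.0209,-0.0005,0.0004],[-0.0204,-0.0049,0.0004],[-0.0188,-0.009,0.0004],[-0.0166,-0.0127,0.0004]
[-0.0136,-0.0159,0.0004],[-0.01,-0.0184,0.0004],[-0.006,-0.02,0.0004],[-0.0016,-0.0208,0.0004],[0.0027,-0.0208,0.0004]
[0.0069,-0.0197,0.0004],[0.0109,-0.0178,0.0004],[0.0144,-0.0152,0.0004],[0.0172,-0.0118,0.0004],[0.0193,-0.0081,0.0004]
[0.0206,-0.0038,0.0004],[0.0209,0.0005,0.0004],[0.0203,0.0049,0.0004],[0.0189,0.009,0.0004],[0.0166,0.0127,0.0004]
[0.0072,0.0076,0.0002],[0.0064,0.0083,0.0002],[0.0055,0.0089,0.0002],[0.0045,0.0094,0.0002],[0.0035,0.0099,0.0002]
[0.0024,0.0102,0.0002],[0.0014,0.0104,0.0002],[0.0003,0.0104,0.0002],[-0.0008,0.0105,0.0002],[-0.0019,0.0103,0.0002]
```

```bash
python3 -m creep '{"hand":[20,20,20,20,20],"delta_pos":[[-0.0013,0.0013,0.0014],[0,0,0],[0,0,0],[0,0,0],[0,0,0]],"turn":[0,0,0,0,0]}' 
python3 st.py 3
python3 -m creep '{"hand":[20,20,20,20,20],"delta_pos":[[0.0072,0.0076,0.0002],[0.0064,0.0083,0.0002],[0.0055,0.0089,0.0002],[0.0045,0.0094,0.0002],[0.0035,0.0099,0.0002]],"turn":[0,0,0,0,0]}' 
python3 st.py 3
python3 -m creep '{"hand":[20,20,20,20,20],"delta_pos":[[0.0024,0.0102,0.0002],[0.0014,0.0104,0.0002],[0.0003,0.0104,0.0002],[-0.0008,0.0105,0.0002],[-0.0019,0.0103,0.0002]],"turn":[0,0,0,0,0]}' 
python3 st.py 3
```

```text
clock: 18.37
tcp_pos: [0.492, 0.0846, 0.2809]
orientation: [-0.001, 0.791, 0.611, 0.001]
wrist_force: [-0.4, -0.7, 3.9]
finger_gap: 0.0232
t 18.5167 tcp [0.492  0.0846 0.2809] phi 122.12266493300791 R 79.87585680929014 gap 0.0229313037295198
F [-0.3351 -0.2357  4.1026] sd [0.5017 0.3666 0.2273] effort 0.4090928263256935 radial -0.02142173006012352 M [-0.1738  0.0783 -0.0298]
clock: 18.93
tcp_pos: [0.5317, 0.0973, 0.2799]
orientation: [-0.002, 0.791, 0.612, 0.001]
wrist_force: [-3.5, -0.5, 5.3]
finger_gap: 0.0229
t 19.0833 tcp [0.5331 0.0973 0.2798] phi 91.03221700393779 R 80.3578517087577 gap 0.022736127150093797
F [-0.514   0.0827  6.8186] sd [0.1774 0.5309 1.1148] effort 0.5124705725422012 radial 0.09193343365824977 M [-0.2111  0.308  -0.0141]
clock: 19.5
tcp_pos: [0.5726, 0.0882, 0.279]
orientation: [-0.002, 0.791, 0.612, 0.001]
wrist_force: [-4.1, 0.9, 6.8]
finger_gap: 0.0231
t 19.65 tcp [0.5738 0.0875 0.2789] phi 60.8904802960991 R 80.72695204961184 gap 0.0224842452948951
F [-0.8527  0.8435  6.9784] sd [0.8132 0.2581 1.4798] effort 1.1553351977376523 radial 0.32210622519091175 M [-0.089   0.4313  0.0295]
```

```bash
python3 -m creep '{"hand":[20,20,20,20,20],"delta_pos":[[-0.007,0.0197,0],[-0.0109,0.0178,0],[-0.0144,0.0152,0.0004],[-0.0172,0.0118,0.0004],[-0.0193,0.0081,0.0004]],"turn":[0,0,0,0,0]}' 
python3 st.py 2
python3 -m creep '{"hand":[20,20,20,20,20],"delta_pos":[[-0.0205,0.0038,0.0004],[-0.0209,-0.0005,0.0004],[-0.0204,-0.0049,0.0004],[-0.0188,-0.009,0.0004],[-0.0166,-0.0127,0.0004]],"turn":[0,0,0,0,0]}' 
python3 st.py 2
```

```text
clock: 20.07
tcp_pos: [0.6155, 0.02, 0.2774]
orientation: [-0.002, 0.791, 0.612, 0.002]
wrist_force: [-4.2, 3.0, 5.2]
finger_gap: 0.0228
t 20.1667 tcp [0.6155 0.0173 0.2773] phi 0.23338517714224039 R 81.04737656181024 gap 0.022676435207435144
F [-1.0261 -0.1312  6.1025] sd [0.1944 0.3031 1.0925] effort -0.12706186745012196 radial -1.0266009425006566 M [ 0.215   0.5368 -0.0034]
clock: 20.58
tcp_pos: [0.5783, -0.051, 0.2757]
orientation: [-0.002, 0.791, 0.612, 0.003]
wrist_force: [0.8, 5.7, 2.4]
finger_gap: 0.023
t 20.6833 tcp [ 0.5762 -0.0521  0.2759] phi 301.132003710094 R 80.69320004956998 gap 0.022779713347916876
F [0.2916 0.9302 1.9905] sd [0.1947 0.3331 0.2454] effort 0.7305346026995284 radial -0.6454927216534166 M [ 0.3889 -0.0122  0.0162]
```

```bash
python3 -m creep '{"hand":[20,20,20,20,20],"delta_pos":[[-0.0136,-0.0159,0.0004],[-0.01,-0.0184,0.0004],[-0.006,-0.02,0.0004],[-0.0016,-0.0208,0.0004],[0.0027,-0.0208,0.0005]],"turn":[0,0,0,0,0]}' 
python3 st.py 2
python3 -m creep '{"hand":[20,20,20,20,20],"delta_pos":[[0.0069,-0.0197,0.0004],[0.0109,-0.0178,0.0004],[0.0144,-0.0152,0.0004],[0.0172,-0.0118,0.0004],[0.0193,-0.0081,0.0005]],"turn":[0,0,0,0,0]}' 
python3 st.py 2
python3 -m creep '{"hand":[20,20,20,20,20],"delta_pos":[[0.0206,-0.0038,0.0004],[0.0209,0.0005,0.0004],[0.0203,0.0049,0.0004],[0.0189,0.009,0.0004],[0.0166,0.0127,0.0005]],"turn":[0,0,0,0,0]}' 
python3 st.py 2
```

```text
clock: 21.1
tcp_pos: [0.4987, -0.0546, 0.2744]
orientation: [0.001, 0.792, 0.611, 0.002]
wrist_force: [4.1, 0.3, 0.0]
finger_gap: 0.0226
t 21.2 tcp [ 0.4963 -0.0531  0.2745] phi 241.38442675564835 R 79.84836440443439 gap 0.022822068881691943
F [ 0.3352  0.9339 -0.5408] sd [0.2521 0.6006 0.2642] effort -0.15300975571306843 radial -0.9803819001756908 M [-0.1061 -0.3581  0.0154]
clock: 21.62
tcp_pos: [0.4551, 0.0133, 0.2729]
orientation: [0.0, 0.792, 0.611, 0.0]
wrist_force: [2.3, -2.9, -0.5]
finger_gap: 0.0226
t 21.7167 tcp [0.4551 0.0152 0.2729] phi 181.2853584377145 R 79.37348901926462 gap 0.022763811758094873
F [-0.3342 -1.481   1.6063] sd [0.8429 0.4868 0.6019] effort 1.4731571372158199 radial 0.36737791743861936 M [-0.3351  0.0067  0.0015]
clock: 22.13
tcp_pos: [0.4919, 0.0846, 0.271]
orientation: [-0.001, 0.791, 0.612, -0.001]
wrist_force: [-1.2, -4.1, 3.3]
finger_gap: 0.0229
t 22.2333 tcp [0.4941 0.0858 0.2709] phi 120.4386853735275 R 79.74325737684536 gap 0.023083077029001097
F [-1.315   1.9572  5.4056] sd [0.0343 0.5988 1.235 ] effort 0.1422314370795891 radial 2.3536217407048223 M [0.2168 0.3146 0.0009]
```

```bash
python3 -m creep '{"hand":[20,20,20,20,20],"delta_pos":[[0.0136,0.0159,0.0002],[0.01,0.0183,0.0002],[0.0059,0.0201,0.0003],[0.0017,0.0208,0.0004],[-0.0027,0.0208,0.0004]],"turn":[0,0,0,0,0]}' 
python3 st.py 2 .5353 .017
python3 - <<'E'
from h import *
c=snap('scene');p=c['pixels'][:,:,::-1];cv2.imwrite('pics/s8.png',cv2.resize(p[170:270,290:410],None,fx=6,fy=6,interpolation=cv2.INTER_CUBIC))
s=env.get_state();print(s['joint_pos'],s['orientation'])
E
python3 plan.py 62 3 95 75.45
```

```text
clock: 22.65
tcp_pos: [0.5723, 0.088, 0.2695]
orientation: [-0.003, 0.791, 0.612, 0.0]
wrist_force: [-4.7, 1.3, 3.0]
finger_gap: 0.0226
t 22.75 tcp [0.5749 0.0866 0.2692] phi 60.360403683637266 R 80.09120257118617 gap 0.022771133235146117
F [0.7612 1.6616 4.7637] sd [0.0409 0.8348 1.813 ] effort 0.16016610692329056 radial 1.8206113021565415 M [ 0.3291  0.0987 -0.0214]
[0.0100814  0.31808687 0.11908451 1.37136354 0.0039936  1.83633298] [-0.0014627   0.79141646  0.61127404  0.00137624]
[-0.0014,0.0051,0.0001],[-0.0016,0.0049,0.0001],[-0.0018,0.0049,0.0001],[-0.0022,0.0048,0.0001],[-0.0023,0.0047,0.0001]
[-0.0026,0.0045,0.0001],[-0.0029,0.0044,0.0001],[-0.0031,0.0042,0.0001],[-0.0033,0.0041,0.0001],[-0.0035,0.0039,0.0001]
[-0.0037,0.0037,0.0001],[-0.0038,0.0035,0.0001],[-0.0041,0.0033,0.0001],[-0.0042,0.0031,0.0001],[-0.0044,0.0029,0.0001]
[-0.0046,0.0026,0.0001],[-0.0046,0.0024,0.0001],[-0.0048,0.0021,0.0001],[-0.0049,0.0019,0.0001],[-0.005,0.0016,0.0001]
[-0.005,0.0014,0.0001],[-0.0051,0.001,0.0001],[-0.0052,0.0009,0.0001],[-0.0052,0.0005,0.0001],[-0.0053,0.0003,0.0001]
[-0.0052,0,0.0
[... 963 characters left out ...]
.0026,-0.0045,0.0001],[0.0029,-0.0044,0.0001],[0.0031,-0.0043,0.0001],[0.0032,-0.004,0.0001],[0.0035,-0.0039,0.0001]
[0.0037,-0.0037,0.0001],[0.0039,-0.0035,0.0001],[0.0041,-0.0033,0.0001],[0.0042,-0.0031,0.0001],[0.0044,-0.0029,0.0001]
[0.0046,-0.0026,0.0001],[0.0046,-0.0024,0.0001],[0.0048,-0.0021,0.0001],[0.0049,-0.0019,0.0001],[0.005,-0.0016,0.0001]
[0.005,-0.0014,0.0001],[0.0051,-0.0011,0.0001],[0.0052,-0.0008,0.0001],[0.0052,-0.0005,0.0001],[0.0052,-0.0003,0.0001]
[0.0053,-0,0.0001],[0.0052,0.0002,0.0001],[0.0052,0.0006,0.0001],[0.0052,0.0008,0.0001],[0.0051,0.0011,0.0001]
[0.0051,0.0013,0.0001],[0.0049,0.0016,0.0001],[0.0049,0.0019,0.0001],[0.0048,0.0021,0.0001],[0.0047,0.0024,0.0001]
```

View pics/s8.png

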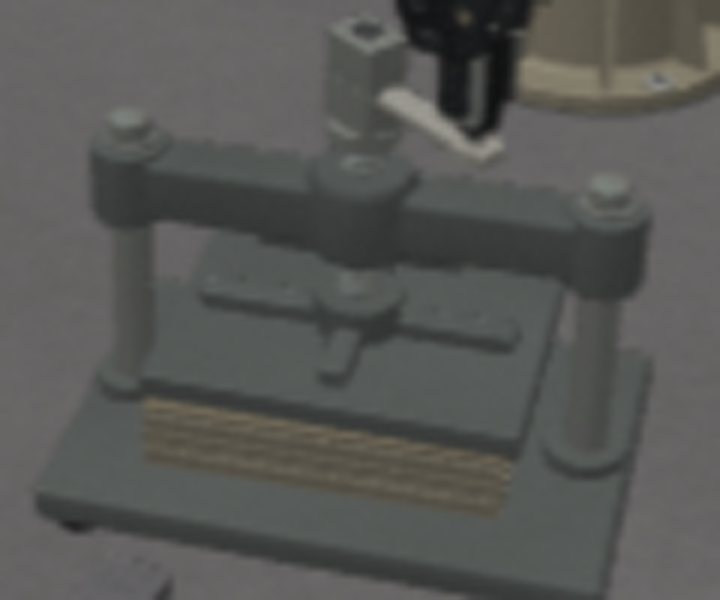

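```bash
cat > eff.py <<'E'
from h import *
s=env.get_state();p=s['tcp_pos'];f=s['wrist_force'];d=p[:2]-np.array([.5353,.017]);r=d/np.linalg.norm(d);t=np.array([r[1],-r[0]])
print('EFF %.2f rad %.2f Fz %.1f phi %.1f R %.1f z %.4f t %.1f'%(-f[:2]@t,f[:2]@r,f[2],np.degrees(np.arctan2(d[1],d[0]))%360,1000*np.linalg.norm(d),p[2],s['clock']))
E
python3 -m creep '{"hand":[20,20,20,20,20],"delta_pos":[[-0.0014,0.0051,0.0001],[-0.0016,0.0049,0.0001],[-0.0018,0.0049,0.0001],[-0.0022,0.0048,0.0001],[-0.0023,0.0047,0.0001]],"turn":[0,0,0,0,0]}' >/dev/null; python3 eff.py
python3 -m creep '{"hand":[20,20,20,20,20],"delta_pos":[[-0.0026,0.0045,0.0001],[-0.0029,0.0044,0.0001],[-0.0031,0.0042,0.0001],[-0.0033,0.0041,0.0001],[-0.0035,0.0039,0.0001]],"turn":[0,0,0,0,0]}' >/dev/null; python3 eff.py
python3 -m creep '{"hand":[20,20,20,20,20],"delta_pos":[[-0.0037,0.0037,0.0001],[-0.0038,0.0035,0.0001],[-0.0041,0.0033,0.0001],[-0.0042,0.0031,0.0001],[-0.0044,0.0029,0.0001]],"turn":[0,0,0,0,0]}' >/dev/null; python3 eff.py
python3 -m creep '{"hand":[20,20,20,20,20],"delta_pos":[[-0.0046,0.0026,0.0001],[-0.0046,0.0024,0.0001],[-0.0048,0.0021,0.0001],[-0.0049,0.0019,0.0001],[-0.005,0.0016,0.0001]],"turn":[0,0,0,0,0]}' >/dev/null; python3 eff.py
```

```text
EFF 3.17 rad 3.61 Fz 1.9 phi 47.8 R 79.7 z 0.2694 t 23.2
EFF 4.05 rad 3.10 Fz 1.1 phi 32.5 R 79.7 z 0.2691 t 23.6
EFF 2.91 rad 3.89 Fz 0.6 phi 17.2 R 79.7 z 0.2686 t 24.1
EFF 4.52 rad 3.34 Fz 0.7 phi 1.8 R 79.7 z 0.2683 t 24.5
```

```bash
python3 -m creep '{"hand":[20,20,20,20,20],"delta_pos":[[-0.0047,0.0026,0.0001],[-0.0051,0.001,0.0001],[-0.0052,0.0009,0.0001],[-0.0052,0.0005,0.0001],[-0.0053,0.0003,0.0001]],"turn":[0,0,0,0,0]}' >/dev/null; python3 eff.py
python3 -m creep '{"hand":[20,20,20,20,20],"delta_pos":[[-0.0052,0,0.0001],[-0.0052,-0.0003,0.0001],[-0.0052,-0.0005,0.0001],[-0.0052,-0.0008,0.0001],[-0.0051,-0.0011,0.0001]],"turn":[0,0,0,0,0]}' >/dev/null; python3 eff.py
python3 -m creep '{"hand":[20,20,20,20,20],"delta_pos":[[-0.0051,-0.0014,0.0001],[-0.005,-0.0016,0.0001],[-0.0048,-0.0018,0.0001],[-0.0048,-0.0022,0.0001],[-0.0047,-0.0023,0.0001]],"turn":[0,0,0,0,0]}' >/dev/null; python3 eff.py
python3 -m creep '{"hand":[20,20,20,20,20],"delta_pos":[[-0.0045,-0.0027,0.0001],[-0.0044,-0.0028,0.0001],[-0.0043,-0.0031,0.0001],[-0.004,-0.0033,0.0001],[-0.0039,-0.0035,0.0001]],"turn":[0,0,0,0,0]}' >/dev/null; python3 eff.py
```

```text
EFF 4.02 rad 0.45 Fz -0.0 phi 346.4 R 79.9 z 0.2677 t 24.9
EFF 3.63 rad -0.27 Fz -1.2 phi 331.4 R 79.9 z 0.2673 t 25.3
EFF 3.37 rad -2.14 Fz -2.9 phi 316.5 R 80.0 z 0.2669 t 25.7
EFF 3.17 rad -2.85 Fz -2.9 phi 301.5 R 80.1 z 0.2665 t 26.1
```

```bash
sed -i '$a import sys\nsys.exit(1 if -f[:2]@t>4.9 else 0)' eff.py
python3 -m creep '{"hand":[20,20,20,20,20],"delta_pos":[[-0.003,-0.0044,0.0003],[-0.0035,-0.0038,0.0003],[-0.0033,-0.0041,0.0003],[-0.0031,-0.0042,0.0003],[-0.0029,-0.0044,0.0003]],"turn":[0,0,0,0,0]}' >/dev/null; python3 eff.py &&
python3 -m creep '{"hand":[20,20,20,20,20],"delta_pos":[[-0.0026,-0.0046,0.0001],[-0.0024,-0.0046,0.0001],[-0.0021,-0.0048,0.0001],[-0.0019,-0.0049,0.0001],[-0.0016,-0.005,0.0001]],"turn":[0,0,0,0,0]}' >/dev/null; python3 eff.py
```

```text
EFF 3.95 rad 0.45 Fz 1.3 phi 286.7 R 80.1 z 0.2659 t 26.6
EFF 2.73 rad 0.40 Fz 2.1 phi 271.5 R 80.1 z 0.2654 t 27.0
```

```bash
python3 -m creep '{"hand":[20,20,20,20,20],"delta_pos":[[-0.0014,-0.005,0.0001],[-0.0011,-0.0052,0.0001],[-0.0008,-0.0051,0.0001],[-0.0005,-0.0052,0.0001],[-0.0003,-0.0053,0.0001]],"turn":[0,0,0,0,0]}' >/dev/null; python3 eff.py &&
python3 -m creep '{"hand":[20,20,20,20,20],"delta_pos":[[0,-0.0052,0.0001],[0.0002,-0.0052,0.0001],[0.0006,-0.0052,0.0001],[0.0008,-0.0052,0.0001],[0.0011,-0.0051,0.0001]],"turn":[0,0,0,0,0]}' >/dev/null; python3 eff.py
```

```text
EFF 3.55 rad 1.78 Fz 4.4 phi 256.3 R 80.1 z 0.2649 t 27.4
EFF 3.28 rad 2.70 Fz 4.6 phi 241.1 R 80.2 z 0.2644 t 27.8
```

```bash
python3 -m creep '{"hand":[20,20,20,20,20],"delta_pos":[[0.0005,-0.0053,0],[0.0016,-0.005,0],[0.0019,-0.0048,0.0001],[0.0021,-0.0048,0.0001],[0.0024,-0.0047,0.0001]],"turn":[0,0,0,0,0]}' >/dev/null; python3 eff.py &&
python3 -m creep '{"hand":[20,20,20,20,20],"delta_pos":[[0.0026,-0.0045,0.0001],[0.0029,-0.0044,0.0001],[0.0031,-0.0043,0.0001],[0.0032,-0.004,0.0001],[0.0035,-0.0039,0.0001]],"turn":[0,0,0,0,0]}' >/dev/null; python3 eff.py
```

```text
EFF 4.28 rad -2.66 Fz 2.6 phi 226.2 R 80.4 z 0.2639 t 28.2
EFF 3.50 rad -5.80 Fz 1.0 phi 211.6 R 80.4 z 0.2635 t 28.6
```

```bash
python3 -m creep '{"hand":[20,20,20,20,20],"delta_pos":[[0.0044,-0.0031,0.0001],[0.0045,-0.0029,0.0001],[0.0041,-0.0033,0.0001],[0.0042,-0.0031,0.0001],[0.0044,-0.0029,0.0001]],"turn":[0,0,0,0,0]}' >/dev/null; python3 eff.py &&
python3 -m creep '{"hand":[20,20,20,20,20],"delta_pos":[[0.0046,-0.0026,0.0001],[0.0046,-0.0024,0.0001],[0.0048,-0.0021,0.0001],[0.0049,-0.0019,0.0001],[0.005,-0.0016,0.0001]],"turn":[0,0,0,0,0]}' >/dev/null; python3 eff.py
```

```text
EFF 4.34 rad 1.01 Fz 3.7 phi 196.3 R 80.2 z 0.2632 t 29.1
EFF 3.80 rad 2.17 Fz 4.5 phi 181.1 R 80.2 z 0.2628 t 29.5
```

```bash
python3 -m creep '{"hand":[20,20,20,20,20],"delta_pos":[[0.005,-0.0014,0.0001],[0.0051,-0.0011,0.0001],[0.0052,-0.0008,0],[0.0052,-0.0005,0.0001],[0.0052,-0.0003,0.0001]],"turn":[0,0,0,0,0]}' >/dev/null; python3 eff.py; python3 plan.py 167 2 45 75.45
```

```text
EFF 4.61 rad 2.06 Fz 4.1 phi 166.1 R 80.1 z 0.2624 t 29.9
[0.0035,-0,0.0001],[0.0035,0.0001,0.0001],[0.0035,0.0002,0.0001],[0.0034,0.0003,0.0001],[0.0035,0.0004,0.0001]
[0.0034,0.0006,0.0001],[0.0035,0.0007,0.0001],[0.0034,0.0008,0.0001],[0.0033,0.001,0.0001],[0.0034,0.001,0.0001]
[0.0032,0.0012,0.0001],[0.0033,0.0012,0.0001],[0.0032,0.0014,0.0001],[0.0031,0.0015,0.0001],[0.0031,0.0016,0.0001]
[0.0031,0.0018,0.0001],[0.003,0.0018,0.0001],[0.0029,0.0019,0.0001],[0.0028,0.002,0.0001],[0.0028,0.0021,0.0001]
[0.0027,0.0023,0.0001],[0.0026,0.0023,0.0001],[0.0025,0.0024,0.0001],[0.0025,0.0025,0.0001],[0.0023,0.0025,0.0001]
[0.0023,0.0027,0.0001],[0.0022,0.0027,0.0001],[0.0021,0.0028,0.0001],[0.0019,0.0029,0.0001],[0.0019,0.0029,0.0001]
[0.0018,0.003,0.0001],[0.0017,0.0031,0.0001],[0.0015,0.0031,0.0001],[0.0015,0.0032,0.0001],[0.0013,0.0032,0.0001]
[0.0012,0.0033,0.0001],[0.0012,0.0033,0.0001],[0.0009,0.0034,0.0001],[0.0009,0.0033,0.0001],[0.0008,0.0034,0.0001]
[0.0006,0.0035,0.0001],[0.0005,0.0034,0.0001],[0.0004,0.0035,0.0001],[0.0003,0.0035,0.0001],[0.0002,0.0035,0.0001]
```

```bash
python3 -m creep '{"hand":[20,20,20,20,20],"delta_pos":[[0.0035,0,0.0001],[0.0035,0.0001,0],[0.0035,0.0002,0.0001],[0.0034,0.0003,0],[0.0035,0.0004,0.0001]],"turn":[0,0,0,0,0]}' >/dev/null; python3 eff.py &&
python3 -m creep '{"hand":[20,20,20,20,20],"delta_pos":[[0.0034,0.0006,0.0001],[0.0035,0.0007,0],[0.0034,0.0008,0.0001],[0.0033,0.001,0],[0.0034,0.001,0.0001]],"turn":[0,0,0,0,0]}' >/dev/null; python3 eff.py; python3 st.py 2 .5353 .017
```

```text
EFF 3.00 rad 1.43 Fz 2.5 phi 156.3 R 80.1 z 0.2622 t 30.3
EFF 3.72 rad -0.37 Fz -0.7 phi 146.2 R 80.1 z 0.2620 t 30.7
t 30.8167 tcp [0.4689 0.0618 0.2621] phi 146.00302633108421 R 80.08729729644928 gap 0.022876226960580788
F [-1.3365 -1.3249 -0.1454] sd [0.0402 0.0139 0.1658] effort 1.845736250200047 radial 0.36726188630108864 M [-0.5261  0.4729 -0.0036]
```

```bash
python3 -m creep '{"hand":[20,20,20,20,20],"delta_pos":[[0.0032,0.0012,0.0002],[0.0033,0.0012,0.0001],[0.0032,0.0014,0.0001],[0.0031,0.0015,0.0001],[0.0031,0.0016,0.0001]],"turn":[0,0,0,0,0]}' >/dev/null; python3 eff.py &&
python3 -m creep '{"hand":[20,20,20,20,20],"delta_pos":[[0.0031,0.0018,0.0001],[0.003,0.0018,0],[0.0029,0.0019,0.0001],[0.0028,0.002,0.0001],[0.0028,0.0021,0.0001]],"turn":[0,0,0,0,0]}' >/dev/null; python3 eff.py
```

```text
EFF 3.16 rad -0.81 Fz -1.1 phi 136.3 R 80.1 z 0.2618 t 31.2
EFF 4.24 rad -2.43 Fz -1.3 phi 126.3 R 80.2 z 0.2615 t 31.6
```

```bash
python3 -m creep '{"hand":[20,20,20,20,20],"delta_pos":[[0.0022,0.0029,0.0003],[0.0026,0.0023,0.0002],[0.0025,0.0024,0.0001],[0.0025,0.0025,0.0001],[0.0023,0.0025,0.0001]],"turn":[0,0,0,0,0]}' >/dev/null; python3 eff.py &&
python3 -m creep '{"hand":[20,20,20,20,20],"delta_pos":[[0.0023,0.0027,0.0001],[0.0022,0.0027,0],[0.0021,0.0028,0.0001],[0.0019,0.0029,0],[0.0019,0.0029,0.0001]],"turn":[0,0,0,0,0]}' >/dev/null; python3 eff.py
```

```text
EFF 3.99 rad 0.73 Fz 1.2 phi 116.2 R 80.1 z 0.2611 t 32.1
EFF 5.27 rad 1.73 Fz 3.1 phi 106.4 R 80.1 z 0.2607 t 32.5
```

```bash
python3 plan.py 107 1 40 75.45
python3 -m creep '{"hand":[20,20,20,20,20],"delta_pos":[[0.0009,0.0015,0],[0.0009,0.0015,0.0001],[0.0008,0.0015,0],[0.0008,0.0015,0],[0.0008,0.0015,0.0001]],"turn":[0,0,0,0,0]}' >/dev/null; python3 eff.py; python3 st.py 3 .5353 .017
```

```text
[0.0009,0.0015,0.0000],[0.0009,0.0015,0.0000],[0.0008,0.0015,0.0000],[0.0008,0.0016,0.0000],[0.0008,0.0015,0.0000]
[0.0008,0.0016,0.0000],[0.0007,0.0016,0.0000],[0.0008,0.0016,0.0000],[0.0006,0.0016,0.0000],[0.0007,0.0016,0.0000]
[0.0006,0.0016,0.0000],[0.0006,0.0017,0.0000],[0.0006,0.0016,0.0000],[0.0005,0.0017,0.0000],[0.0005,0.0016,0.0000]
[0.0005,0.0017,0.0000],[0.0005,0.0017,0.0000],[0.0004,0.0017,0.0000],[0.0004,0.0017,0.0000],[0.0004,0.0017,0.0000]
[0.0003,0.0017,0.0000],[0.0003,0.0017,0.0000],[0.0003,0.0018,0.0000],[0.0002,0.0017,0.0000],[0.0002,0.0017,0.0000]
[0.0002,0.0018,0.0000],[0.0002,0.0017,0.0000],[0.0001,0.0017,0.0000],[0.0001,0.0018,0.0000],[0,0.0017,0.0000]
[0.0001,0.0018,0.0000],[-0,0.0017,0.0000],[-0.0001,0.0018,0.0000],[-0,0.0017,0.0000],[-0.0001,0.0017,0.0000]
[-0.0001,0.0018,0.0000],[-0.0002,0.0017,0.0000],[-0.0002,0.0018,0.0000],[-0.0002,0.0017,0.0000],[-0.0002,0.0017,0.0000]
EFF 5.51 rad 1.01 Fz 3.6 phi 101.7 R 80.1 z 0.2605 t 32.9
t 33.05 tcp [0.5192 0.0955 0.2606] phi 101.6132619467144 R 80.14458059775963 gap 0.022457906227388382
F [-5.63    0.3473  4.2835] sd [0.2628 0.4487 0.2766] effort 5.44481806440247 radial 1.4735126186424254 M [-0.0675  1.2196 -0.0003]
```

```bash
python3 -m creep '{"hand":[20,20,20,20,20],"delta_pos":[[0.0008,0.0016,0.0001],[0.0007,0.0016,0],[0.0008,0.0016,0],[0.0006,0.0016,0],[0,0,0]],"turn":[0,0,0,0,0]}' >/dev/null; python3 eff.py; python3 st.py 5 .5353 .017
```

```text
EFF 6.93 rad 0.46 Fz 3.4 phi 97.8 R 80.2 z 0.2604 t 33.5
t 33.7167 tcp [0.5244 0.0964 0.2604] phi 97.83789725846317 R 80.14384239054799 gap 0.022563859323059897
F [-6.073   0.3787  3.8877] sd [0.2902 0.1945 0.5458] effort 5.964604925967265 radial 1.2033228373753055 M [-0.1197  1.3497 -0.0034]
```

```bash
python3 -m creep '{"hand":[20,20,20,20,20],"delta_pos":[[0.0007,0.0016,0.0001],[0.0006,0.0016,0],[0.0006,0.0017,0],[0.0006,0.0016,0],[0,0,0]],"turn":[0,0,0,0,0]}' >/dev/null; python3 eff.py; python3 st.py 6 .5353 .017
```

```text
EFF 6.50 rad 0.70 Fz 4.2 phi 94.1 R 80.2 z 0.2603 t 34.1
t 34.4333 tcp [0.5296 0.097  0.2603] phi 94.07366539264264 R 80.18374143739682 gap 0.022674206099497614
F [-6.4475 -0.0034  3.9471] sd [0.1968 0.5632 0.3724] effort 6.431447028047738 radial 0.4546580166861565 M [-0.1273  1.5311 -0.0095]
```

```bash
python3 -m creep '{"hand":[20,20,20,20,20],"delta_pos":[[-0.0003,-0.0012,-0.0005],[-0.0003,-0.001,-0.0004],[0,0,0],[0,0,0],[0,0,0]],"turn":[0,0,0,0,0]}' >/dev/null; python3 st.py 3 .5353 .017
python3 -m creep '{"hand":[28,34,50,70,85],"delta_pos":[[0,0,0],[0,0,0],[0,0,0],[0,0,0],[0,0,0]],"turn":[0,0,0,0,0]}'; 
python3 -m creep '{"hand":[85,85,85,85,85],"delta_pos":[[0,0,0],[0,0,-0.01],[0,0,-0.03],[0,0,-0.04],[0,0,-0.04]],"turn":[0,0,0,0,0]}'
python3 -m creep '{"hand":[85,85,85,85,85],"delta_pos":[[-0.03,0,-0.02],[-0.04,0,0],[-0.04,0,0],[-0.04,0,0],[0,0,0]],"turn":[0,0,0,0,0]}'
python3 - <<'E'
from h import *
np.set_printoptions(precision=4,suppress=True)
c=snap('wrist','w9.png');np.save('w9.npy',c,allow_pickle=True)
cs=snap('scene','s9f.png');p=cs['pixels'][:,:,::-1];cv2.imwrite('pics/s9.png',cv2.resize(p[170:270,290:410],None,fx=6,fy=6,interpolation=cv2.INTER_CUBIC))
s=env.get_state();print(s['tcp_pos'],s['clock'],s['wrist_force'],s['joint_pos'])
P=cloud(c)
def fit(m,name):
    q=P[m]
    if len(q)<5: print(name,len(q));return
    r=cv2.minAreaRect((q[:,:2]*1000).astype(np.float32)); print(name,len(q),np.median(q[:,2]),r, q[:,:2].mean(0))
fit((np.hypot(P[...,0]-.534,P[...,1]-.018)<.025)&(P[...,2]>.25)&(P[...,2]<.275),'boss')
fit((np.hypot(P[...,0]-.529,P[...,1]-.098)<.03)&(P[...,2]>.285)&(P[...,2]<.305),'griptop')
E
```

```text
t 35.0 tcp [0.5286 0.0967 0.2608] phi 94.79680777123845 R 80.02940887994906 gap 0.022884498149488376
F [-3.6458 -1.7365 -1.6125] sd [0.6965 0.4591 1.1829] effort 3.7782826878584097 radial -1.4255229748691378 M [-0.3917  0.8006  0.0123]
clock: 35.42
tcp_pos: [0.5292, 0.097, 0.2615]
orientation: [-0.001, 0.791, 0.611, 0.002]
wrist_force: [-0.5, -0.8, -0.1]
finger_gap: 0.0691
clock: 35.83
tcp_pos: [0.5281, 0.0966, 0.3582]
orientation: [-0.002, 0.791, 0.611, 0.0]
wrist_force: [0.4, 0.1, 0.6]
finger_gap: 0.0851
clock: 36.25
tcp_pos: [0.4975, -0.0236, 0.3738]
orientation: [-0.0, 0.793, 0.61, 0.001]
wrist_force: [0.3, 0.2, 0.2]
finger_gap: 0.085
[ 0.4983 -0.0205  0.3735] 36.35 [-0.08   0.885 -0.804] [-0.2042  0.1603  0.1666  1.5766  0.0032  1.6244]
boss 1294 0.25781067456054163 ((534.0615844726562, 18.085681915283203), (26.01377296447754, 34.1549072265625), 5.978418350219727) [0.5339 0.0187]
griptop 982 0.2911802942610056 ((525.604736328125, 97.4255142211914), (22.267465591430664, 22.103431701660156), 75.95455932617188) [0.5254 0.0964]
```

View pics/s9.png

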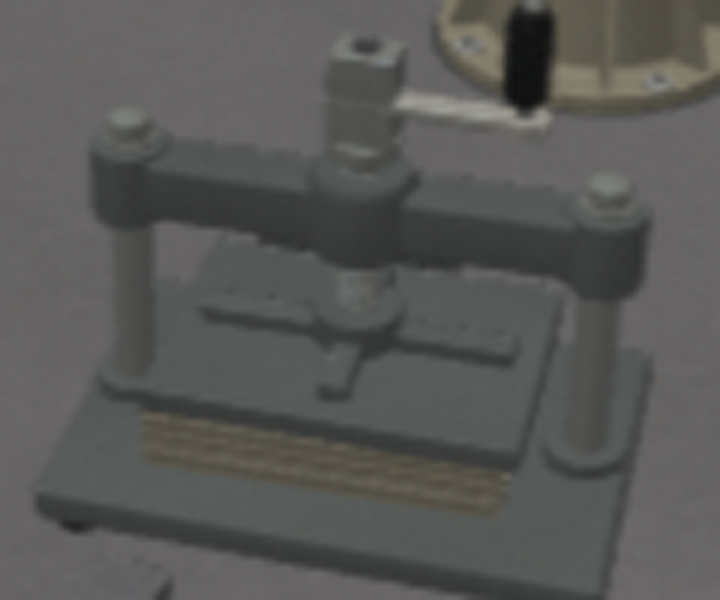

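View pics/w9.png

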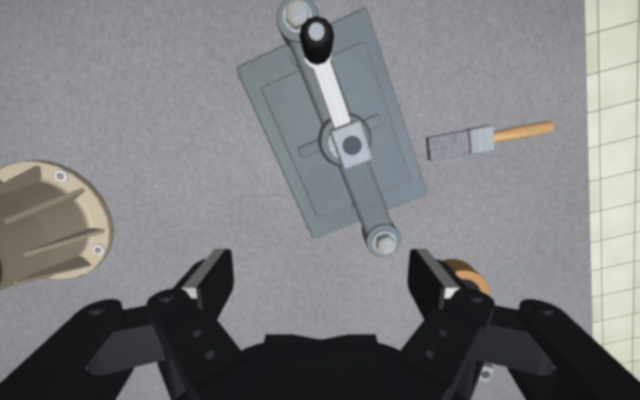

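Run:
```python
from workcell import env
print(env.hand_in()); print(env.get_state()['clock'])
```

```text
the job is handed in; nothing more can be done
None
the job is handed in; nothing more can be done
```

The crank nearest the base is fully home on the press screw, and the pack is nipped at about 6.4 N at the crank's grip. The job was handed in at about 36 s of robot time, with no verdict reported.

- **Fit:** I fitted the crank with its arm towards the base. The last wrist picture puts the boss's underside at about 0.208 m. That is within about 0.5 mm of where the screw's sink says the collar should be, and the boss stands upright on the screw axis.
- **Winding:** I wound about 2.24 turns clockwise by the crank's revolving grip, until the effort rose.
- **Nip:** Running free, the effort at the grip read about 3.5–3.8 N, with about 0.6 N of noise. At the end it held at 6.43 N (about 0.52 N m), which is 1.7 to 1.8 times the free effort. The highest single reading was 6.9 N, below the 9 N that crushes the boards.
- **One hitch:** In the first 60° of winding the last joint came up against the end of its range (3.1406 of 3.14 rad). This pushed sideways on the crank with up to about 10 N. I turned the hand 75° around the revolving grip, the push went away, and the fit stayed sound.
- **Release:** I eased off the load, opened the fingers and backed away. Wrist force then read about zero, and the press and pack looked unchanged in the last pictures. The arm did not touch the jar, tape, brush or other cranks, but I did not re-measure their positions.

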